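Morning scale check in the biscuit packing room

TASK

Do the scale check with the check weight that has been knocked over on the bench: first stand it upright, its whole foot on the pan of the scale, gently, and let go so that it settles there. Then press the thumb button of the blue weight case so that its lid pops open, take the weight again and put it fully down in the one hole that fits it, and push the lid shut until it snaps and stays shut. Leave everything else on the bench where it is.

Things in the scene. Friction and masses are not known exactly. Their poses are not given: they have to be found in the camera images.
- weight_mid (a point): Steel check weight, 500 g (+-10 %): cylinder 38 mm in diameter, 44 mm long; then a waist 22 mm thick, 8 mm long; then a gripping knob 32 mm in diameter, 12 mm long; 64 mm in all. Point: on its axis, 32 mm from the foot; z axis from foot to knob. Starts lying on the bench (axis 19 mm up) between case and scale, knob away from the robot within 35 degrees; may roll if nudged.
- pan (a point): Centre of the top of the scale's flat metal pan, 64 mm above the bench: 160 mm (x) by 190 mm (y), no rim, does not move. x points to the back of the scale. The cream body and sloping display reach 80 mm past the pan's front edge and at most 70 mm high. The scale is fixed to the bench, left or right of the weight.
- button_top (a point): Middle of the top of the orange thumb pad on the front of the blue weight case, 27 mm (x) by 36 mm (y), 44 mm above the bench, 25 mm in front of the case wall; x to the back of the case. Pressed down it sinks 6 mm at most: 2 N start it, the lid is freed after 3 mm (3.5 N), 5 N reach the stop; it springs back. The freed lid flies up, its front edge bulging 5 mm forward: keep clear above it.
- latch (a joint): Angle of the thumb pad's rocker (rad): 0 at rest, 0.26 pressed to its stop; the hook lets the lid go at about 0.12.
- lid (a joint): Angle of the case's lid (rad): 0 shut and latched, 1.65 popped fully open, leaning slightly back. A spring drives it open and holds it there: 2 to 4 N against it, 90 mm from the hinge, swing it down; 5 to 10 N down on its front part snap it past the latch. It stays shut only once the hook has caught, at 0.
- lid_hinge (a point): On the hinge axis, mid-width: top edge of the case's back wall, 66 mm above the bench; the axis is the case's y. The lid is a blue shell over the whole case: 110 mm from hinge to front edge, 218 mm wide, 34 mm deep, so its top is 100 mm above the bench when shut. Open, it stands up behind the holes, outer face to the back, free edge 176 mm above the bench.
- lid_front (a point): On the lid's outer (top) face, mid-width, 90 mm from the hinge, 20 mm from the front edge: the place to push. Moves with the lid: shut, it is 90 mm in front of and 34 mm above the hinge axis. Its z axis is the outward normal of that face; its x axis runs along the face towards the hinge.
- hole_1000 (a point): Mouth centre of the 1 kg hole in the black insert of the weight case, 64 mm above the bench: 51 mm in diameter, 52 mm deep, empty. x points to the back of the case, y along the row of holes, 76 mm from the middle of the case; z up. The case is 110 mm (x) by 218 mm (y), its base 66 mm high, fixed to the bench; the five graded holes lie in one row midway between its front and back walls.
- hole_500 (a point): Mouth centre of the 500 g hole in the black insert of the weight case, 64 mm above the bench: 41 mm in diameter, 36 mm deep, empty. x points to the back of the case, y along the row of holes, 21 mm from the middle of the case; z up.
- hole_200 (a point): Mouth centre of the 200 g hole in the black insert of the weight case, 64 mm above the bench: 31 mm in diameter, 20 mm deep, empty. x points to the back of the case, y along the row of holes, -24 mm from the middle of the case; z up.
- hole_100 (a point): Mouth centre of the 100 g hole in the black insert of the weight case, 64 mm above the bench: 24 mm in diameter, 14 mm deep, the 100 g weight sits in it, 25 mm proud. x points to the back of the case, y along the row of holes, -60.5 mm from the middle of the case; z up.
- hole_50 (a point): Mouth centre of the 50 g hole in the black insert of the weight case, 64 mm above the bench: 20 mm in diameter, 10 mm deep, the 50 g weight sits in it, 21 mm proud. x points to the back of the case, y along the row of holes, -91.5 mm from the middle of the case; z up.
- w100_mid (a point): Middle of the 100 g weight (22 mm in diameter, 39 mm high) in its hole in the case: leave it there.
- w50_mid (a point): Middle of the 50 g weight (18 mm in diameter, 31 mm high) in its hole in the case: leave it there.
- biscuit_a_mid (a point): A round biscuit, 60 mm in diameter, 8 mm thick, flat on the bench behind the weight; the point is its middle. Bystander.
- biscuit_b_mid (a point): A second, browner biscuit like the first. Bystander.
- label_roll_mid (a point): A roll of blank paper labels, 72 mm in diameter, 40 mm high, standing on the bench farther back; the point is its middle. Bystander.
- marker_mid (a point): A white marker pen with a blue cap, 131 mm long, 15 mm thick, lying on the bench behind the biscuits. Bystander.
- cup_mid (a point): A small white plastic tasting cup, empty, 50 mm across the rim, 35 mm high, standing on the bench on the robot's side of the weight; the point is its middle. Bystander.
Things that resemble listed ones, but are neither listed nor needed, are in the scene too. What is shaped like the part that bears weight_mid but black, purple or yellow is not meant.

How it is judged:
On the way, in this order (a step that is already met when the one before it is completed fails the run):
1. the weight stands upright on the scale's pan, released and at rest (x of weight_mid in the frame of pan between -0.066 and 0.066 m and y of weight_mid in the frame of pan between -0.081 and 0.081 m and z of weight_mid in the frame of pan between 0.028 and 0.036 m and angle between weight_mid's own z axis and vertical below 0.06 rad and linear speed of weight below 0.02 m/s and contact force between the fingers and weight below 0.1 N), for 0.3 s.
2. the thumb button of the case is pressed in (value of joint latch above 0.08 rad).
3. the lid of the case has popped open (value of joint lid above 1.4 rad), for 0.2 s.
4. the weight sits fully down in the 500 g hole, released (horizontal distance between weight_mid and hole_500 below 0.006 m and z of weight_mid in the frame of hole_500 between -0.008 and 0 m and angle between weight_mid's own z axis and vertical below 0.1 rad and contact force between the fingers and weight below 0.1 N), for 0.2 s.
At the end, for the whole second after the job is handed in: The weight stands fully down in the 500 g hole (its middle within 6 mm of the hole's axis and 0 to 8 mm below the mouth), upright and released; the lid is shut (below 0.03 rad) and held by its latch, the thumb button sprung back (below 0.04 rad) (all of step 4 and linear speed of weight below 0.02 m/s and value of joint lid below 0.03 rad and value of joint latch below 0.04 rad); the robot touches nothing.
It fails at once if the weight is dropped or banged on the scale's pan (over 150 N: a fall of about 20 mm) (contact force between weight and scale above 150 N).
It fails at once if a biscuit, the label roll, the marker, the cup or one of the other weights is moved by more than 20 mm (distance of any of biscuit_a_mid, biscuit_b_mid, label_roll_mid, marker_mid, cup_mid, w100_mid, w50_mid from where it was at the start of the episode above 0.02 m).
It also fails if it takes over 72 s, if anything falls off the work surface, if the arm or the gripper's body presses on something with over 40 N, if the wrist force passes 120 N, or if a joint passes its speed limit or range.

ROBOT

A 6-joint arm with a two-finger parallel gripper is mounted at the origin on the work surface. World frame = base frame: x ahead of the robot, y to its left, z up, the work surface at z = 0. Lengths are in m, angles in rad, forces in N, time in s.
With the tool pointing down it reaches from about 0.25 to 0.725 m from the base axis. Payload 4 kg.
Tool frame: the origin (TCP) lies at the very end of the fingers, on their centre line; the grasp point (between the pads) lies 19 mm behind it; y points along the fingers, x is the direction in which the jaws open and shut, and the axes are right-handed (so a half turn about y gives the same grasp; the last joint's range is limited). The gripper opens to 85 mm and grips with 20 to 120 N. Pads are 22 mm wide; open, the fingers measure 114 mm over their backs; the gripper's body (76 mm by 85 mm) begins 54 mm behind the grasp point. The pads swing forward as they close: fully open they stand 13 mm farther back than shut.
Start: joints at [1.315, 0.241, 0.005, 1.335, 0, 1.571], TCP at [0.127, 0.484, 0.231] pointing down, gripper open.
Joint ranges: [-2.72, 2.72], [-1.05, 1.87], [-1.09, 1.28], [-1.99, 2.15], [-1.42, 1.44], [-3.14, 3.14]. Speed limits (rad/s): [2.79, 2.79, 3.14, 3.14, 3.14, 3.14].

INTERFACE

Orientations are given as a rotation vector (axis times angle).
In Python, from bench import robot gives the robot as it stands.
- The arm moves only by the tool drive_tool, never from a script. Its argument "motion" is a list of rows, each a list of 3 entries, a list of its own where there are three numbers: the shift along the world's x, y, z in cm, then the turn about the world's z in degrees, then the finger opening in cm, from 0 to 8.54. In form: [[[dx, dy, dz], twist, gripper], ...]. A call has 1 to 20 rows; each row shifts and turns the commanded pose from where the row before left it; what a row does not reach is not made up. A row lasts 1/8 s, in which the tool goes at most 62.5 mm and 10.7 degrees, less where a joint would pass 70% of its speed; a pose out of reach is approached as far as the arm can. A call with a gripper value outside its range is refused whole. The fingers move at their own pace and stop on an object; the grip force is fixed at half the most. Time passes only in rows, so rows that do not move let the fingers close. It gives the time, the measured TCP pose, the force and the opening at its end, in the units of the state.
- robot.get_state(): the state, without advancing time (a new reading comes with each control period).
- robot.snapshot(name): name is "scene" or "top" or "wrist"; returns the picture (420x560x3 uint8, red, green, blue); there is no depth.
- robot.camera_model(name): a dict with "fx", "fy", "cx", "cy" (pixels), "rvec" (rotation vector, rad) and "tvec" (3), from world to camera coordinates, as OpenCV has them. Camera axes: x right, y down, z forward; pixel columns grow to the right and rows downward; lengths in m; the calibration is good to about 2 mm. A picture is of the moment at which its call begins: read the wrist's pose just before it. camera_model takes no time and is no camera call; for the wrist camera it gives the pose at the moment of the call.
- robot.hand_in(): hands the job in, once; it reports no verdict.
The state is a dict: "time_s": time; "qpos": joint angles; "joint_velocities": joint speeds; "tau": joint torques, N m; "tool_pos": TCP position; "tool_rot": TCP orientation; "contact_force": force on the tool from outside, world axes, zero at the start; "moment": the same for the moment, N m; "gripper_width": opening from 0.0 (shut) to 1.0 (fully open).
Only numpy, scipy, OpenCV 4.12 (cv2) and the standard library are available. Lean on these libraries where they do the work, as an engineer would, in place of code of your own. Each camera call takes 0.05 s, during which the arm holds its last target.

## Working session

There is one attempt and no reset: what is moved stays moved. The work goes in short steps, Python scripts to look and compute and a tool call to move; the robot and the scene stay as the last step left them, time stands still between calls to the robot, and variables do not carry over. Pictures are saved under pics/ and viewed, and the job is handed in when it is done.

Besides the shell and the picture viewer there is one more tool, called after "Request:" as name([rows], argument=value, ...), one row to a line, values as JSON. drive_tool: Moves the arm, as the interface text tells. Its arguments: {"type":"object","properties":{"motion":{"type":"array","items":{"type":"array"}}},"required":["motion"]}

```bash
mkdir -p pics; ls; cat > h.py <<'E'
import numpy as np, cv2
from bench import robot
def snap(n,f):
    im=robot.snapshot(n); cv2.imwrite('pics/'+f,im[:,:,::-1]); return im
def cam(n):
    m=robot.camera_model(n); R=cv2.Rodrigues(np.array(m['rvec'],float))[0]; return m,R,np.array(m['tvec'],float)
def ray(m,R,t,u,v):
    d=R.T@np.array([(u-m['cx'])/m['fx'],(v-m['cy'])/m['fy'],1]); return -R.T@t,d
def onz(c,u,v,z):
    o,d=ray(*c,u,v); return o+d*(z-o[2])/d[2]
def proj(c,p):
    m,R,t=c; q=R@np.array(p,float)+t; return m['fx']*q[0]/q[2]+m['cx'],m['fy']*q[1]/q[2]+m['cy']
def st():
    s=robot.get_state(); print(round(s['time_s'],3),np.round(s['tool_pos'],4),np.round(s['tool_rot'],3),np.round(s['contact_force'],1),round(s['gripper_width'],3),np.round(s['qpos'],3)); return s
E
python3 - <<'E'
from h import *
st()
for n in ('scene','top','wrist'):
    print(robot.camera_model(n)); snap(n,n+'0.png')
E
```

```text
pics
0.0 [0.1264 0.4831 0.2304] [-1.321 -1.017  1.02 ] [ 0.1 -0.1  0.3] 0.999 [ 1.315  0.241  0.004  1.335 -0.     1.571]
{'fx': 451.5177334138801, 'fy': 451.5177334138801, 'cx': 282.8286696465243, 'cy': 217.31320875993563, 'rvec': array([ 1.85084665,  1.4099714 , -0.67526396]), 'tvec': array([-0.12400722, -0.21204199,  1.4131255 ])}
{'fx': 494.3438509314341, 'fy': 494.3438509314341, 'cx': 291.4908873227986, 'cy': 210.3549643633326, 'rvec': array([ 2.16719907, -2.21294994,  0.07123444]), 'tvec': array([0.01266169, 0.5058177 , 1.37489426])}
{'fx': 292.54086286846893, 'fy': 292.54086286846893, 'cx': 276.037392475056, 'cy': 206.82513493564574, 'rvec': array([-2.29868491, -1.77563083, -0.25168416]), 'tvec': array([-0.49918021, -0.03669475,  0.37876539])}
```

View pics/scene0.png

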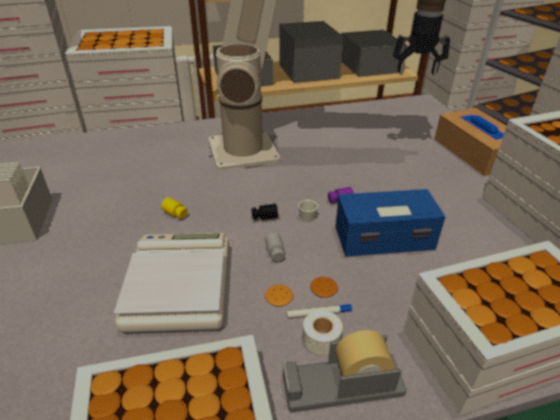

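View pics/top0.png

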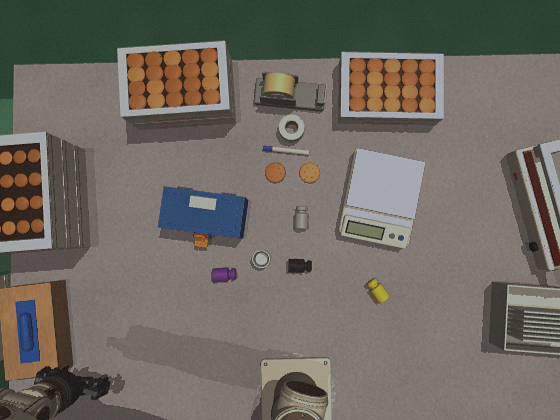

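View pics/wrist0.png

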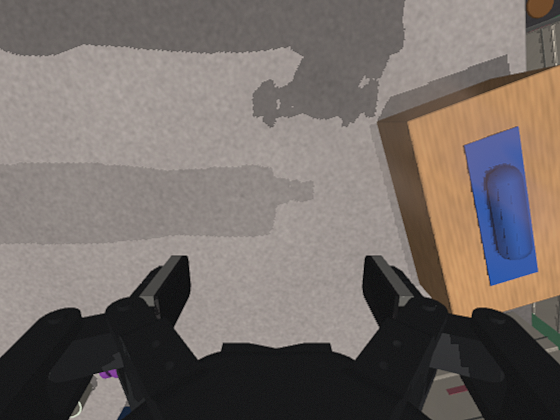

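The scene and top views show these things that could be the weight (top-view pixels): steel grey at (301,218), black at (299,266), purple at (223,275) and yellow at (377,291). By the description it is the grey one, lying between the case and the scale. I'll check it in a close crop.

```bash
python3 - <<'E'
import cv2
a=cv2.imread('pics/top0.png'); b=cv2.imread('pics/scene0.png')
A=cv2.resize(a[190:250,260:340],(800,600),interpolation=cv2.INTER_CUBIC); cv2.imwrite('pics/c1.png',A)
B=cv2.resize(a[140:260,150:310],(800,600),interpolation=cv2.INTER_CUBIC); cv2.imwrite('pics/c2.png',B)
C=cv2.resize(a[140:260,310:470],(800,600),interpolation=cv2.INTER_CUBIC); cv2.imwrite('pics/c3.png',C)
E
```

```text
(no output)
```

View pics/c1.png

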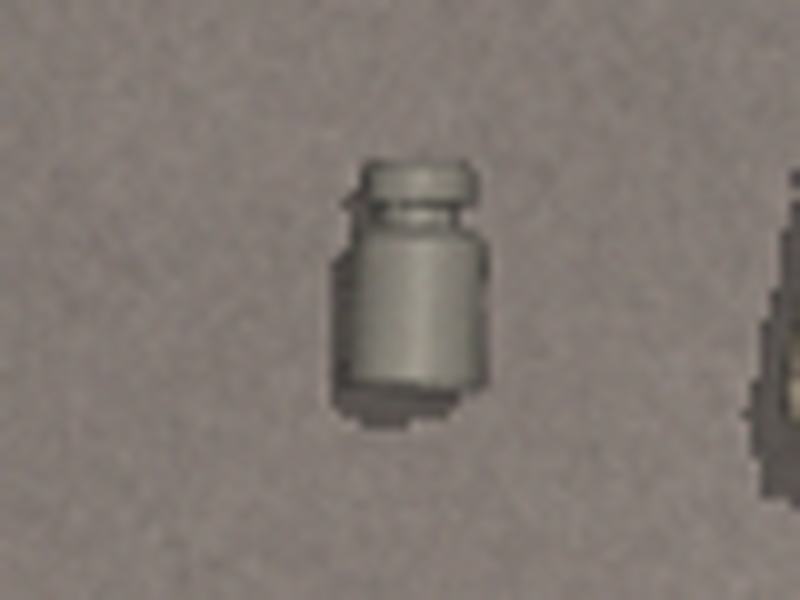

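View pics/c2.png

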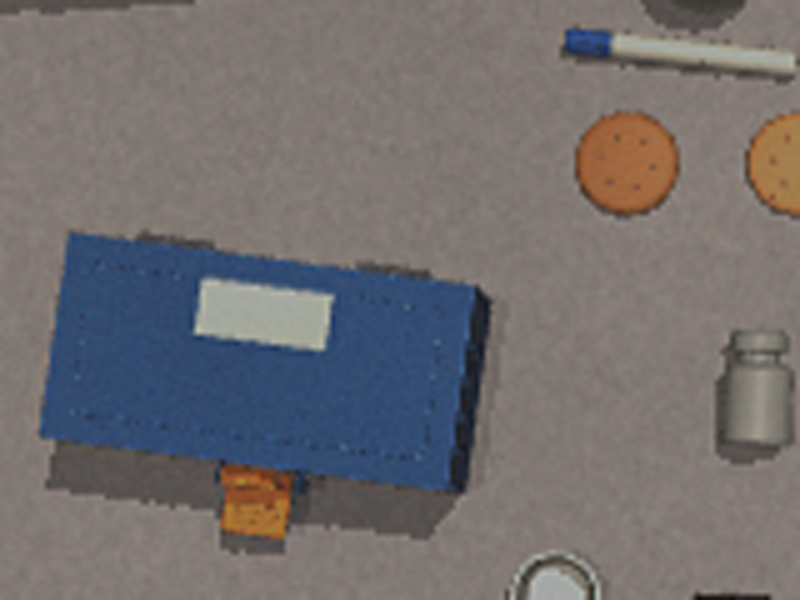

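View pics/c3.png

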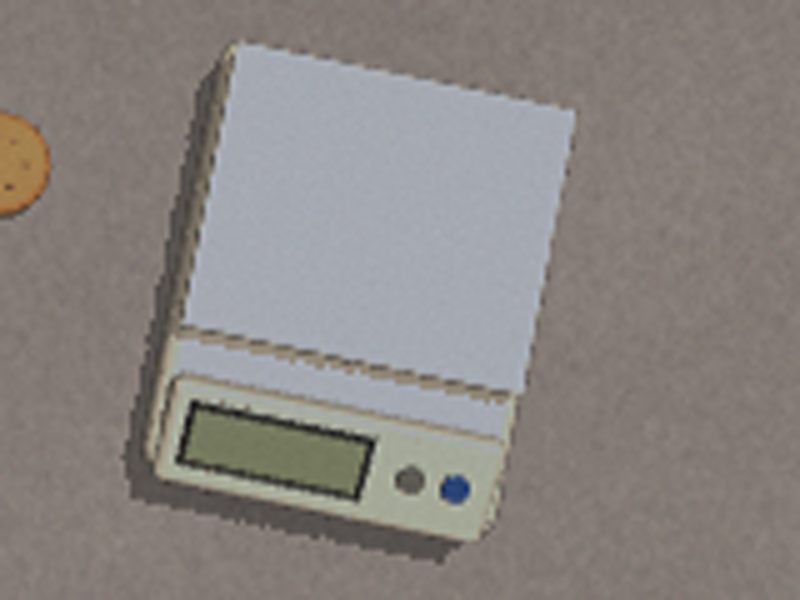

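The crop confirms it: grey steel, knob end at (302,206) and foot at (301,228.5). Next I measure everything from the top view.

```bash
python3 - <<'E'
from h import *
c=cam('top'); f=lambda u,v,z:onz(c,u,v,z)
k=f(302.1,206,.022);ft=f(301.2,228.6,.025)
print('knob',k,'foot',ft,'len',np.linalg.norm((k-ft)[:2]),'ang',np.degrees(np.arctan2((k-ft)[1],(k-ft)[0])))
print('knob width',f(296.8,208.5,.019),f(307.8,208.5,.019))
P=[f(310+a/5,140+b/5,.064) for a,b in [(235,43),(575,112),(523,393),(180,328)]]
print('pan',np.mean(P,0),[np.linalg.norm(P[i]-P[i-1]).round(4) for i in range(4)])
d=P[0]-P[3];print('yaw',np.degrees(np.arctan2(d[1],d[0])))
L=[f(150+a/5,140+b/5,.100) for a,b in [(70,233),(476,287),(450,491),(42,437)]]
print('lid',np.mean(L,0),[np.linalg.norm(L[i]-L[i-1]).round(4) for i in range(4)])
yv=(L[0]+L[3]-L[1]-L[2])[:2];yv/=np.linalg.norm(yv);xv=np.array([yv[1],-yv[0]])
print('yaw',np.degrees(np.arctan2(xv[1],xv[0])))
C=np.mean(L,0)[:2]
print('h500',C+.021*yv,'btn',C-.080*xv,'hinge',C+.055*xv,'front',C-.035*xv)
B=[f(150+a/5,140+b/5,.044) for a,b in [(224,503),(290,503),(286,538),(222,536)]]
print('btn corners',B,np.mean(B,0))
print('cup',f(261,259,.03),'label',f(291,127,.04))
s=robot.get_state();R=cv2.Rodrigues(s['tool_rot'])[0];print(R.round(3))
E
```

```text
knob [ 0.51719993 -0.02787843  0.022     ] foot [ 0.45386356 -0.02388846  0.025     ] len 0.06346192230960829 ang -3.604675242696005
knob width [ 0.5106884  -0.01291379  0.019     ] [ 0.51004445 -0.04379812  0.019     ]
pan [ 0.57040168 -0.25592916  0.064     ] [np.float64(0.1596), np.float64(0.1895), np.float64(0.1569), np.float64(0.1893)]
yaw -12.479569855716495
lid [0.50033137 0.23911084 0.1       ] [np.float64(0.1089), np.float64(0.2173), np.float64(0.1086), np.float64(0.2172)]
yaw -8.756192232507464
h500 [0.50352821 0.25986608] btn [0.42126377 0.25128925] hinge [0.55469035 0.23073817] front [0.4657393  0.24443889]
btn corners [array([0.42654854, 0.26931428, 0.044     ]), array([0.42579044, 0.2330885 , 0.044     ]), array([0.40666997, 0.23547881, 0.044     ]), array([0.40849934, 0.27056608, 0.044     ])] [0.41687707 0.25211192 0.044     ]
cup [0.37196877 0.08932374 0.03      ] label [ 0.73784969 -0.00135907  0.04      ]
[[ 0.253 -0.    -0.967]
 [ 0.967 -0.002  0.253]
 [-0.002 -1.    -0.   ]]
```

Request:
drive_tool([
  [[3.2, -4.3, 0], 0.9, 8.5],
  [[3.2, -4.3, 0], 0.9, 8.5],
  [[3.2, -4.3, 0], 0.9, 8.5],
  [[3.2, -4.3, 0], 0.9, 8.5],
  [[3.2, -4.3, 0], 0.9, 8.5],
  [[3.2, -4.3, 0], 0.9, 8.5],
  [[3.2, -4.3, 0], 0.9, 8.5],
  [[3.2, -4.3, 0], 0.9, 8.5],
  [[3.2, -4.3, 0], 0.9, 8.5],
  [[3.2, -4.3, 0], 0.9, 8.5],
  [[3.2, -4.3, 0], 0.9, 8.5],
  [[2.5, -3.5, 0], 0.9, 8.5],
  [[0, 0, 0], 0, 8.5],
  [[0, 0, 0], 0, 8.5],
])

```text
time_s: 1.9
tool_pos: [0.5028, -0.0241, 0.2308]
tool_rot: [-1.239, -1.158, 1.16]
contact_force: [-0.9, 0.6, 0.5]
gripper_width: 0.995
```

```bash
python3 - <<'E'
from h import *
s=st();R=cv2.Rodrigues(s['tool_rot'])[0];print(R.round(3))
c=cam('wrist');snap('wrist','w1.png');print(proj(c,[.5115,-.028,.019]),proj(c,[.4539,-.0239,.019]))
E
```

```text
1.9 [ 0.5028 -0.0241  0.2308] [-1.239 -1.158  1.16 ] [-0.9  0.6  0.5] 0.995 [-0.048  0.249  0.015  1.338  0.     0.02 ]
[[ 0.068 -0.002 -0.998]
 [ 0.998  0.     0.068]
 [ 0.    -1.     0.002]]
(np.float64(273.1950772566841), np.float64(188.88461204038782)) (np.float64(273.23146272624257), np.float64(141.19917328926905))
```

View pics/w1.png

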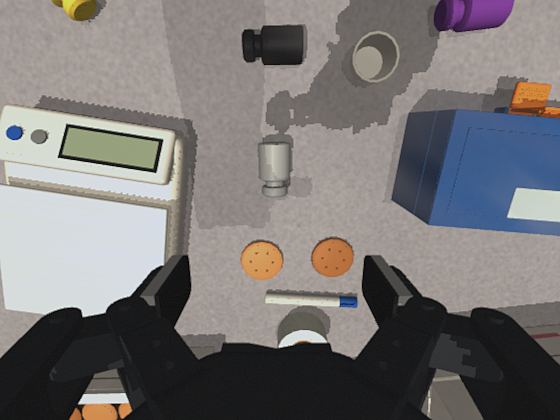

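The close view agrees with the prediction to about 2 px (knob at (275,189), foot at (275,143)). Now I descend and grip the knob.

Request:
drive_tool([
  [[0.85, -0.3, -4.5], 0.3, 8.5],
  [[0, 0, -4.5], 0, 7],
  [[0, 0, -4.5], 0, 6],
  [[0, 0, -4.3], 0, 6],
  [[0, 0, -2.5], 0, 6],
  [[0, 0, -1.5], 0, 6],
  [[0, 0, -0.5], 0, 6],
  [[0, 0, 0], 0, 6],
])

```text
time_s: 2.95
tool_pos: [0.5125, -0.0269, 0.009]
tool_rot: [-1.238, -1.165, 1.163]
contact_force: [-0.7, 0.4, 0.3]
gripper_width: 0.698
```

```bash
python3 - <<'E'
from h import *
s=st()
c=cam('wrist');snap('wrist','w2.png')
E
```

```text
2.95 [ 0.5125 -0.0269  0.009 ] [-1.238 -1.165  1.163] [-0.7  0.4  0.3] 0.698 [-0.053  0.474 -0.292  0.803  0.     0.009]
```

View pics/w2.png

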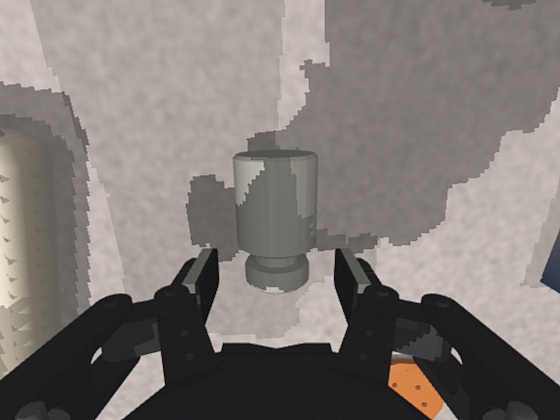

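Request:
drive_tool([
  [[0, 0, 0], 0, 4],
  [[0, 0, 0], 0, 2.8],
  [[0, 0, 0], 0, 2.8],
  [[0, 0, 0], 0, 2.8],
  [[0, 0, 0], 0, 2.8],
])

```text
time_s: 3.62
tool_pos: [0.513, -0.0274, 0.0092]
tool_rot: [-1.24, -1.165, 1.162]
contact_force: [0.9, -0.1, 6.0]
gripper_width: 0.346
```

```bash
python3 - <<'E'
from h import *
s=st()
c=cam('wrist');snap('wrist','w3.png')
E
```

```text
3.625 [ 0.513  -0.0274  0.0092] [-1.24  -1.165  1.162] [ 0.9 -0.1  6. ] 0.346 [-0.053  0.474 -0.292  0.803 -0.     0.009]
```

View pics/w3.png

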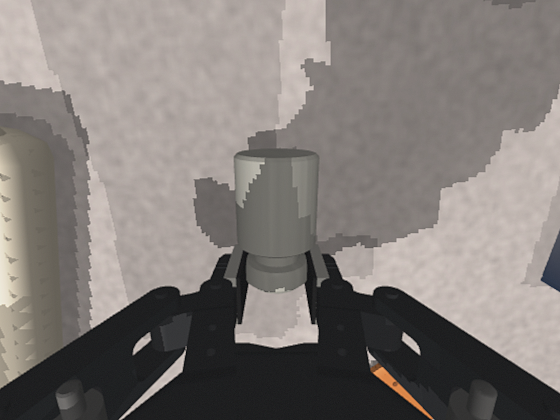

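Request:
drive_tool([
  [[0, 0, 0.5], 0, 2.8],
  [[0, 0, 1], 0, 2.8],
  [[0, 0, 1.5], 0, 2.8],
  [[0, 0, 1.5], 0, 2.8],
  [[0, 0, 0], 0, 2.8],
  [[0, 0, 0], 0, 2.8],
])

```text
time_s: 4.42
tool_pos: [0.5119, -0.0273, 0.0534]
tool_rot: [-1.238, -1.163, 1.163]
contact_force: [0.3, 0.7, -5.6]
gripper_width: 0.342
```

```bash
python3 - <<'E'
from h import *
s=st()
c=cam('wrist');snap('wrist','w4.png')
a=snap('scene','s4.png')[:,:,::-1]
x,y=map(int,proj(cam('scene'),[.49,-.027,.03]))
cv2.imwrite('pics/s4c.png',cv2.resize(a[y-60:y+60,x-80:x+80],(800,600),interpolation=cv2.INTER_CUBIC))
E
```

```text
4.425 [ 0.5119 -0.0273  0.0534] [-1.238 -1.163  1.163] [ 0.3  0.7 -5.6] 0.342 [-0.053  0.415 -0.246  0.91   0.     0.009]
```

View pics/w4.png

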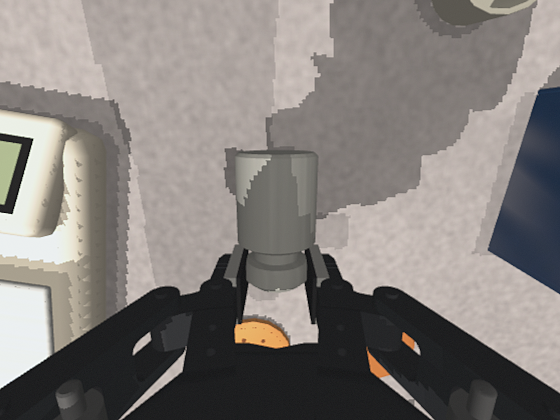

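View pics/s4c.png

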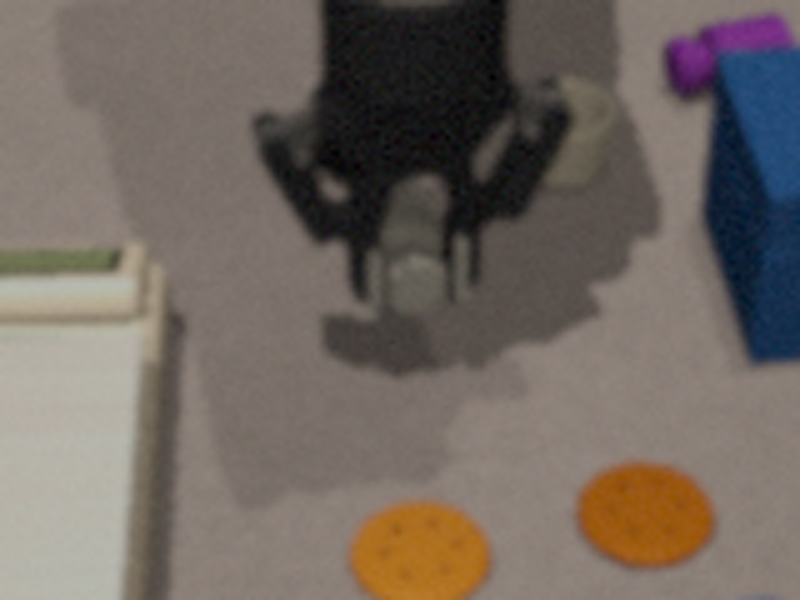

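The weight is held horizontal by the knob (−5.6 N on the wrist). I'll lower it close to the bench and loosen the grip in small steps, so that the heavy foot swings down in the jaws.

Request:
drive_tool([
  [[0, 0, -1], 0, 2.8],
  [[0, 0, -1], 0, 2.8],
  [[0, 0, 0], 0, 2.95],
  [[0, 0, 0], 0, 2.95],
  [[0, 0, 0], 0, 2.95],
])

```text
time_s: 5.15
tool_pos: [0.5124, -0.0273, 0.0336]
tool_rot: [-1.238, -1.164, 1.163]
contact_force: [0.3, -0.7, -4.9]
gripper_width: 0.346
```

```bash
python3 - <<'E'
from h import *
s=st();print(s['moment'])
E
```

```text
5.15 [ 0.5124 -0.0273  0.0336] [-1.238 -1.164  1.163] [ 0.3 -0.7 -4.9] 0.346 [-0.053  0.44  -0.268  0.862 -0.     0.009]
[-0.03332529 -0.09354626 -0.01545453]
```

Request:
drive_tool([
  [[0, 0, 0], 0, 3.0],
  [[0, 0, 0], 0, 3.0],
  [[0, 0, 0], 0, 3.0],
])

```text
time_s: 5.52
tool_pos: [0.5121, -0.0273, 0.0334]
tool_rot: [-1.238, -1.164, 1.163]
contact_force: [-0.2, 0.5, -4.1]
gripper_width: 0.351
```

```bash
python3 - <<'E'
from h import *
s=st();print(s['moment'])
E
```

```text
5.525 [ 0.5121 -0.0273  0.0334] [-1.238 -1.164  1.163] [-0.2  0.5 -4.1] 0.351 [-0.053  0.44  -0.268  0.862 -0.     0.009]
[-0.09123852 -0.13845683  0.02000725]
```

Request:
drive_tool([
  [[0, 0, 0], 0, 3.05],
  [[0, 0, 0], 0, 3.05],
  [[0, 0, 0], 0, 3.05],
])

```text
time_s: 5.9
tool_pos: [0.512, -0.0273, 0.0333]
tool_rot: [-1.238, -1.163, 1.163]
contact_force: [0.8, 0.2, -4.7]
gripper_width: 0.36
```

```bash
python3 - <<'E'
from h import *
s=st();print(s['moment'])
c=cam('wrist');snap('wrist','w5.png')
E
```

```text
5.9 [ 0.512  -0.0273  0.0333] [-1.238 -1.163  1.163] [ 0.8  0.2 -4.7] 0.36 [-0.053  0.441 -0.268  0.862  0.     0.009]
[-0.01124307 -0.17295493  0.02996365]
```

View pics/w5.png

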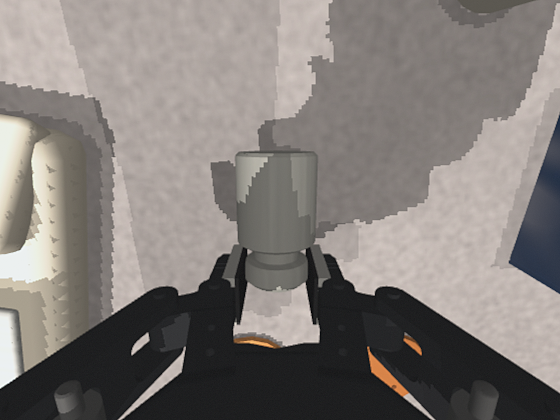

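Request:
drive_tool([
  [[0, 0, 0], 0, 3.08],
  [[0, 0, 0], 0, 3.08],
  [[0, 0, 0], 0, 3.11],
  [[0, 0, 0], 0, 3.11],
])

```text
time_s: 6.45
tool_pos: [0.5125, -0.0273, 0.0336]
tool_rot: [-1.239, -1.164, 1.163]
contact_force: [0.9, -0.0, -1.3]
gripper_width: 0.366
```

```bash
python3 - <<'E'
from h import *
s=st();print(s['moment'])
c=cam('wrist');snap('wrist','w6.png')
E
```

```text
6.45 [ 0.5125 -0.0273  0.0336] [-1.239 -1.164  1.163] [ 0.9 -0.  -1.3] 0.366 [-0.053  0.44  -0.268  0.862  0.     0.009]
[-0.005876   -0.10925197 -0.00254175]
```

View pics/w6.png

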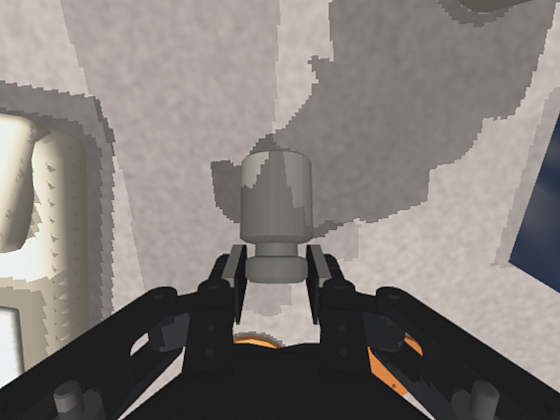

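It swivelled: the foot is down and partly carried by the bench (−1.3 N). I'll raise the knob over the foot along an arc.

Request:
drive_tool([
  [[-0.3, 0, 0.4], 0, 3.11],
  [[-0.4, 0, 0.4], 0, 3.11],
  [[-0.5, 0, 0.4], 0, 3.11],
  [[-0.6, 0, 0.3], 0, 3.11],
  [[0, 0, 0], 0, 3.11],
])

```text
time_s: 7.12
tool_pos: [0.4935, -0.0273, 0.0486]
tool_rot: [-1.238, -1.163, 1.163]
contact_force: [-0.4, -0.3, -3.7]
gripper_width: 0.368
```

```bash
python3 - <<'E'
from h import *
s=st();print(s['moment'])
c=cam('wrist');snap('wrist','w7.png')
E
```

```text
7.125 [ 0.4935 -0.0273  0.0486] [-1.238 -1.163  1.163] [-0.4 -0.3 -3.7] 0.368 [-0.055  0.39  -0.301  0.879  0.     0.007]
[ 0.06260518 -0.0061232  -0.00759925]
```

View pics/w7.png

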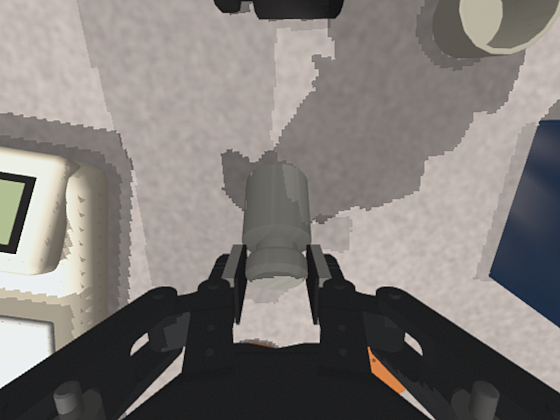

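Request:
drive_tool([
  [[-0.6, 0, 0.3], 0, 3.11],
  [[-0.6, 0, 0.2], 0, 3.11],
  [[-0.6, 0, 0.2], 0, 3.11],
  [[0, 0, 0], 0, 3.11],
])

```text
time_s: 7.68
tool_pos: [0.4753, -0.0273, 0.0554]
tool_rot: [-1.238, -1.163, 1.164]
contact_force: [0.6, -0.6, -5.4]
gripper_width: 0.368
```

```bash
python3 - <<'E'
from h import *
s=st();print(s['moment'])
c=cam('wrist');snap('wrist','w8.png')
E
```

```text
7.675 [ 0.4753 -0.0273  0.0554] [-1.238 -1.163  1.164] [ 0.6 -0.6 -5.4] 0.368 [-0.057  0.351 -0.341  0.879 -0.     0.005]
[-0.03771218 -0.06818074  0.02703223]
```

View pics/w8.png

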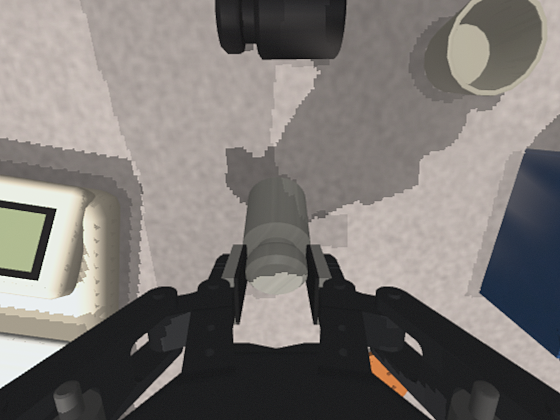

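Request:
drive_tool([
  [[0, 0, -0.3], 0, 3.11],
  [[-0.4, 0, -0.2], 0, 3.11],
  [[-0.5, 0, 0], 0, 3.11],
  [[-0.5, 0, 0], 0, 3.11],
  [[-0.5, 0, 0], 0, 3.11],
  [[0, 0, 0], 0, 3.11],
])

```text
time_s: 8.48
tool_pos: [0.4576, -0.027, 0.0514]
tool_rot: [-1.239, -1.165, 1.162]
contact_force: [-0.9, 2.3, 8.0]
gripper_width: 0.369
```

```bash
python3 - <<'E'
from h import *
s=st();print(s['moment'])
c=cam('wrist');snap('wrist','w9.png')
E
```

```text
8.475 [ 0.4576 -0.027   0.0514] [-1.239 -1.165  1.162] [-0.9  2.3  8. ] 0.369 [-0.059  0.326 -0.393  0.85   0.001  0.002]
[0.22133532 0.15409282 0.02884709]
```

View pics/w9.png

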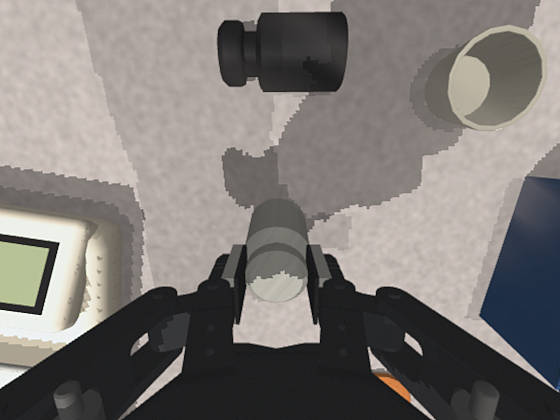

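Request:
drive_tool([
  [[-0.4, 0, 0.1], 0, 3.11],
  [[-0.4, 0, 0], 0, 3.11],
  [[-0.4, 0, 0], 0, 3.11],
  [[0, 0, 0], 0, 3.11],
])

```text
time_s: 9.02
tool_pos: [0.4441, -0.0274, 0.0508]
tool_rot: [-1.237, -1.162, 1.164]
contact_force: [0.9, 0.3, -5.2]
gripper_width: 0.362
```

```bash
python3 - <<'E'
from h import *
s=st();print(s['moment'])
c=cam('wrist');snap('wrist','w10.png')
x,y=s['tool_pos'][:2]
for z in (0,.044,.052,.064): print(z,proj(c,[x,y,z]), proj(c,[x+.019,y,z]), proj(c,[x-.019,y,z]))
E
```

```text
9.025 [ 0.4441 -0.0274  0.0508] [-1.237 -1.162  1.164] [ 0.9  0.3 -5.2] 0.362 [-0.061  0.306 -0.425  0.841 -0.     0.001]
[-0.05461465 -0.16053587 -0.01242451]
0 (np.float64(275.78174119092824), np.float64(226.90428564443246)) (np.float64(277.4258297769834), np.float64(251.6935370604737)) (np.float64(274.05068041076527), np.float64(200.80368421706453))
0.044 (np.float64(275.65807642876416), np.float64(254.1328961430775)) (np.float64(277.71864592300915), np.float64(284.2875020438411)) (np.float64(273.45931305545685), np.float64(221.9559454620674))
0.052 (np.float64(275.62836662471494), np.float64(260.67442558355657)) (np.float64(277.7884301145356), np.float64(292.0553233401583)) (np.float64(273.31602226803415), np.float64(227.08122696832453))
0.064 (np.float64(275.5778527956737), np.float64(271.7966026022067)) (np.float64(277.90658439413744), np.float64(305.20731821559616)) (np.float64(273.07129789053135), np.float64(235.83462520631116))
```

View pics/w10.png

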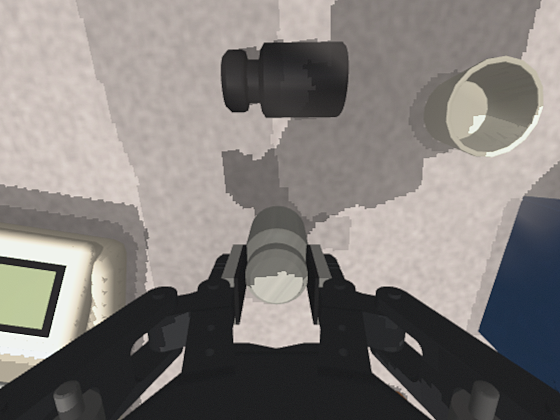

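```bash
python3 - <<'E'
import cv2
a=cv2.imread('pics/w10.png')
cv2.imwrite('pics/c10.png',cv2.resize(a[195:315,196:356],(800,600),interpolation=cv2.INTER_CUBIC))
E
```

```text
(no output)
```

View pics/c10.png

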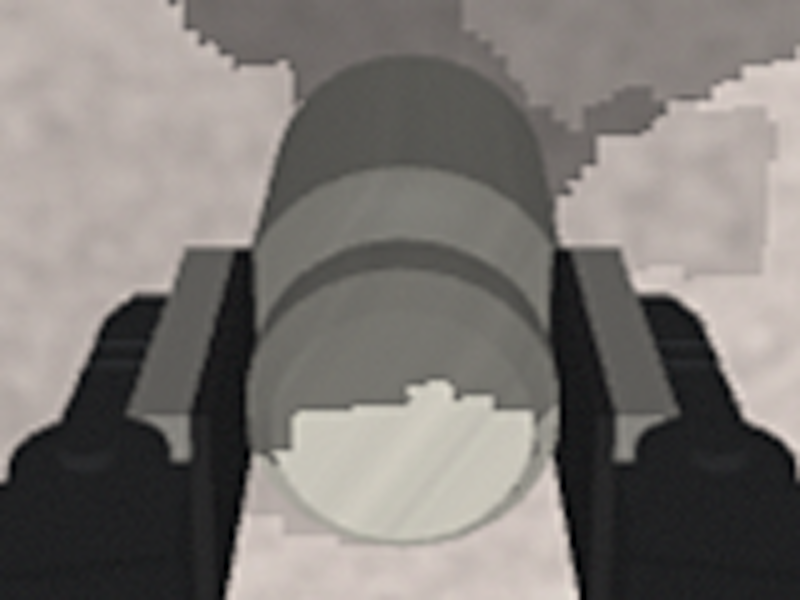

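It is within about 15–20° of upright and hanging free. Pressing it down on the heel edge now rights it.

Request:
drive_tool([
  [[0, 0, -0.2], 0, 3.11],
  [[0, 0, -0.2], 0, 3.11],
  [[0, 0, -0.2], 0, 3.11],
  [[0, 0, 0], 0, 3.11],
])

```text
time_s: 9.57
tool_pos: [0.4471, -0.0271, 0.0485]
tool_rot: [-1.241, -1.167, 1.161]
contact_force: [-5.0, 1.1, 19.0]
gripper_width: 0.368
```

```bash
python3 - <<'E'
from h import *
s=st();print(s['moment'])
a=snap('wrist','w11.png')[:,:,::-1]
cv2.imwrite('pics/c11.png',cv2.resize(a[195:315,196:356],(800,600),interpolation=cv2.INTER_CUBIC))
E
```

```text
9.575 [ 0.4471 -0.0271  0.0485] [-1.241 -1.167  1.161] [-5.   1.1 19. ] 0.368 [-0.061  0.31  -0.427  0.829  0.001  0.001]
[0.28200135 0.96124517 0.0196524 ]
```

View pics/c11.png

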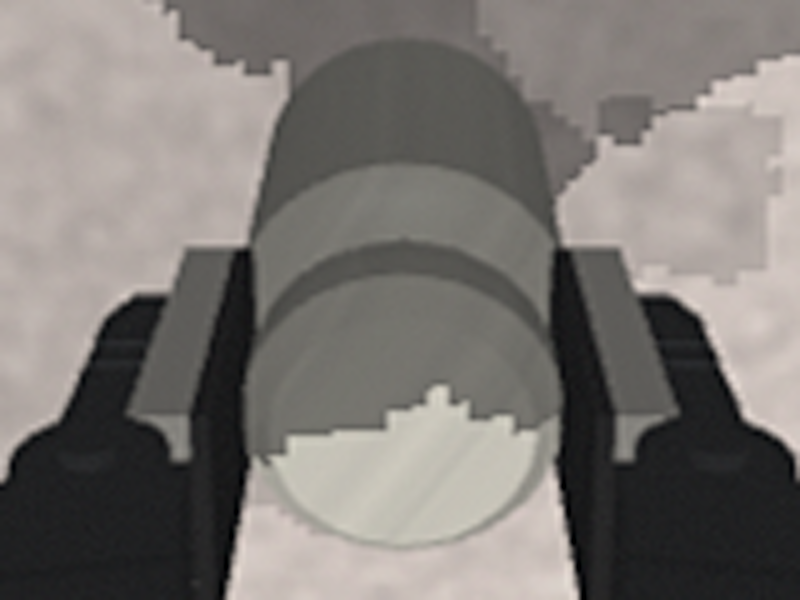

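Request:
drive_tool([
  [[0, 0, 0.3], 0, 3.11],
  [[0, 0, 0], 0, 3.2],
  [[0, 0, 0], 0, 3.3],
  [[0, 0, 0], 0, 3.6],
  [[0, 0, 0], 0, 4.2],
  [[0, 0, 0], 0, 5],
  [[0, 0, 0], 0, 6],
])

```text
time_s: 10.5
tool_pos: [0.445, -0.0273, 0.0483]
tool_rot: [-1.238, -1.163, 1.163]
contact_force: [-0.7, -0.1, -0.3]
gripper_width: 0.7
```

```bash
python3 - <<'E'
from h import *
s=st()
a=snap('wrist','w12.png')[:,:,::-1]
cv2.imwrite('pics/c12.png',cv2.resize(a[165:315,176:376],(800,600),interpolation=cv2.INTER_CUBIC))
E
```

```text
10.5 [ 0.445  -0.0273  0.0483] [-1.238 -1.163  1.163] [-0.7 -0.1 -0.3] 0.7 [-0.061  0.311 -0.427  0.833 -0.     0.001]
```

View pics/c12.png

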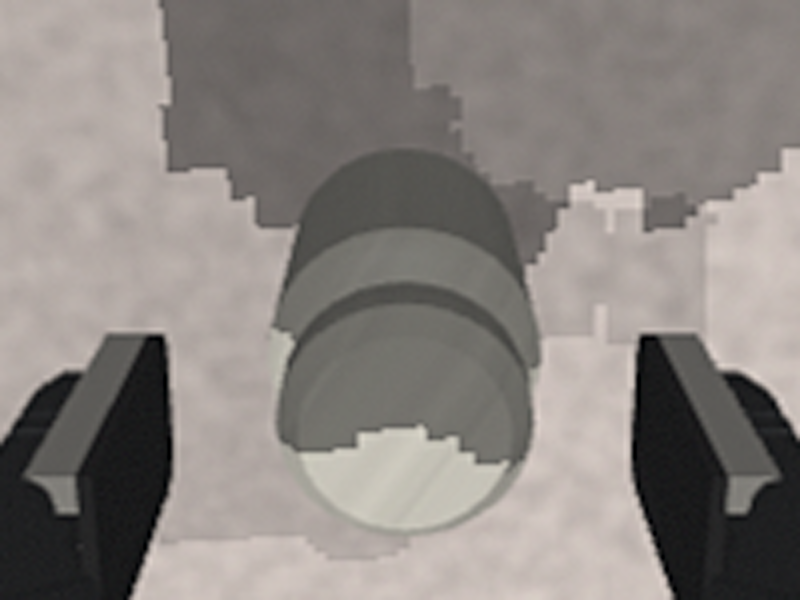

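```bash
python3 - <<'E'
from h import *
c=cam('wrist')
a=onz(c,277.3,202,0);b=onz(c,277,297.5,.0635);k=onz(c,277,235.5,.052+.0);e=onz(c,277,222,.044)
print(a,b,'centres',a[0]+.019,b[0]-.0155,e[0]+.019,k[0]+.016)
l=onz(c,245.5,270,.058);r=onz(c,309,270,.058);print(l,r,(l+r)/2)
E
```

```text
[ 0.42634201 -0.02507025  0.        ] [ 0.45810591 -0.02738823  0.0635    ] centres 0.44534201455474715 0.44260591252867676 0.44424184730606464 0.4456924445553173
[ 0.44491758 -0.0424708   0.058     ] [ 0.44689116 -0.0105337   0.058     ] [ 0.44590437 -0.02650225  0.058     ]
```

All four estimates agree: the weight stands upright on the bench at about (0.4445, −0.0265). I'll grip the knob upright and lift.

Request:
drive_tool([
  [[0, 0.1, 0], 0, 4.5],
  [[0, 0, 0], 0, 3.3],
  [[0, 0, 0], 0, 2.6],
  [[0, 0, 0], 0, 2.6],
  [[0, 0, 0], 0, 2.6],
  [[0, 0, 0.5], 0, 2.6],
  [[0, 0, 2], 0, 2.6],
  [[0, 0, 4], 0, 2.6],
  [[0, 0, 4], 0, 2.6],
  [[0, 0, 0], 0, 2.6],
])

```text
time_s: 11.8
tool_pos: [0.4471, -0.0261, 0.1554]
tool_rot: [-1.242, -1.168, 1.16]
contact_force: [0.2, -0.0, -4.5]
gripper_width: 0.34
```

```bash
python3 - <<'E'
from h import *
s=st();print(s['moment'])
a=snap('wrist','w13.png')[:,:,::-1]
b=snap('scene','s13.png')[:,:,::-1]
x,y=map(int,proj(cam('scene'),s['tool_pos']))
A=cv2.resize(a[165:315,176:376],(400,300),interpolation=cv2.INTER_CUBIC);B=cv2.resize(b[y-45:y+45,x-60:x+60],(400,300),interpolation=cv2.INTER_CUBIC)
cv2.imwrite('pics/c13.png',cv2.hconcat([A,B]))
E
```

```text
11.8 [ 0.4471 -0.0261  0.1554] [-1.242 -1.168  1.16 ] [ 0.2 -0.  -4.5] 0.34 [-5.900e-02  1.850e-01 -2.710e-01  1.109e+00  1.000e-03  3.000e-03]
[-0.01593963 -0.04456085 -0.004626  ]
```

View pics/c13.png

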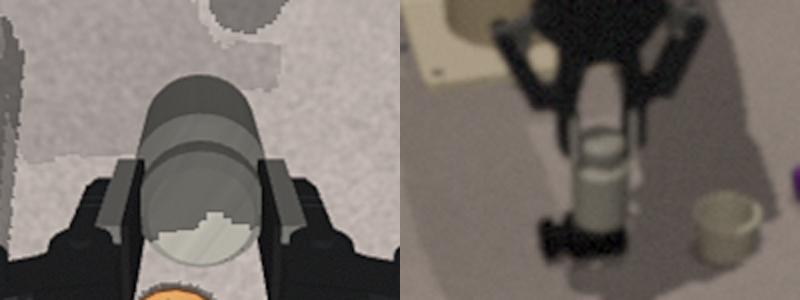

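The weight hangs upright in the jaws. Moving over the pan.

Request:
drive_tool([
  [[0.8, -1.5, 0], 0, 2.6],
  [[1.7, -3.3, 0], 0, 2.6],
  [[1.9, -3.5, 0], 0, 2.6],
  [[1.9, -3.5, 0], 0, 2.6],
  [[1.9, -3.5, 0], 0, 2.6],
  [[1.9, -3.5, 0], 0, 2.6],
  [[1.5, -2.8, 0], 0, 2.6],
  [[0.7, -1.4, 0], 0, 2.6],
  [[0, 0, 0], 0, 2.6],
  [[0, 0, -1.5], 0, 2.6],
  [[0, 0, -1.2], 0, 2.6],
  [[0, 0, -0.6], 0, 2.6],
  [[0, 0, -0.4], 0, 2.6],
  [[0, 0, 0], 0, 2.6],
])

```text
time_s: 13.65
tool_pos: [0.568, -0.256, 0.1163]
tool_rot: [-1.238, -1.164, 1.164]
contact_force: [0.4, 0.4, -5.8]
gripper_width: 0.341
```

```bash
python3 - <<'E'
from h import *
s=st();print(s['moment'])
a=snap('wrist','w14.png')[:,:,::-1]
E
```

```text
13.65 [ 0.568  -0.256   0.1163] [-1.238 -1.164  1.164] [ 0.4  0.4 -5.8] 0.341 [-0.423  0.549  0.162  1.184  0.    -0.362]
[-0.05953472  0.04326371  0.0184695 ]
```

View pics/w14.png

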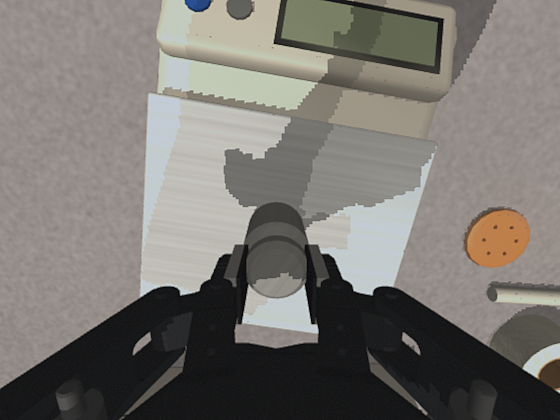

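Request:
drive_tool([
  [[0, 0, -0.1], 0, 2.6],
  [[0, 0, -0.1], 0, 2.6],
  [[0, 0, -0.1], 0, 2.6],
  [[0, 0, 0], 0, 2.6],
])

```text
time_s: 14.2
tool_pos: [0.5679, -0.2562, 0.1132]
tool_rot: [-1.238, -1.163, 1.163]
contact_force: [0.0, 1.1, -4.7]
gripper_width: 0.343
```

Request:
drive_tool([
  [[0, 0, -0.1], 0, 2.6],
  [[0, 0, 0], 0, 2.6],
])

```text
time_s: 14.45
tool_pos: [0.5683, -0.2564, 0.1128]
tool_rot: [-1.239, -1.164, 1.163]
contact_force: [0.0, 0.3, -2.4]
gripper_width: 0.347
```

Contact is starting (the carried force is falling). One more step down, then open gently.

Request:
drive_tool([
  [[0, 0, -0.05], 0, 2.6],
  [[0, 0, 0], 0, 2.9],
  [[0, 0, 0], 0, 3.1],
  [[0, 0, 0], 0, 3.3],
  [[0, 0, 0], 0, 3.7],
  [[0, 0, 0], 0, 4.5],
  [[0, 0, 0], 0, 6],
  [[0, 0, 0], 0, 6],
])

```text
time_s: 15.45
tool_pos: [0.568, -0.2563, 0.1118]
tool_rot: [-1.238, -1.163, 1.163]
contact_force: [0.0, -0.5, -0.9]
gripper_width: 0.705
```

```bash
python3 - <<'E'
from h import *
s=st();c=cam('wrist')
a=snap('wrist','w15.png')[:,:,::-1]
cv2.imwrite('pics/c15.png',cv2.resize(a[165:315,176:376],(800,600),interpolation=cv2.INTER_CUBIC))
x,y=s['tool_pos'][:2]
for z,r in ((.064,.019),(.108,.019),(.116,.016),(.128,.016)):
    for sg in (-1,1): print(z,sg,[round((p-o)*4) for p,o in zip(proj(c,[x+sg*r,y,z]),(176,165))])
E
```

```text
15.45 [ 0.568  -0.2563  0.1118] [-1.238 -1.163  1.163] [ 0.  -0.5 -0.9] 0.705 [-0.424  0.553  0.156  1.174 -0.    -0.362]
0.064 -1 [392, 148]
0.064 1 [406, 354]
0.108 -1 [390, 236]
0.108 1 [407, 489]
0.116 -1 [391, 279]
0.116 1 [406, 502]
0.128 -1 [390, 318]
0.128 1 [406, 555]
```

View pics/c15.png

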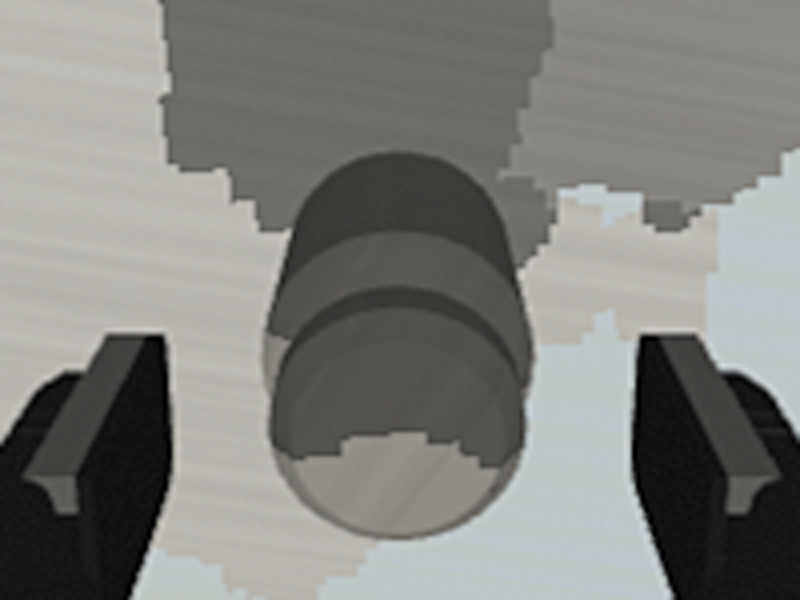

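The weight stands upright on the pan, centred: foot edge, barrel edge and knob edge all match an upright weight at (0.568, −0.256). I'll back straight up, then go to the button with the jaws turned along the case's x. That way one finger presses and the gripper body stays well in front of the rising lid.

Request:
drive_tool([
  [[0, 0, 0], 0, 6],
  [[0, 0, 1], 0, 6],
  [[0, 0, 4], 0, 6],
  [[0, 0, 4], 0, 6],
  [[-1.5, 4.3, 1], 7, 6],
  [[-1.5, 4.3, 0], 7, 6],
  [[-1.5, 4.3, 0], 7, 6],
  [[-1.5, 4.3, 0], 7, 6],
  [[-1.5, 4.3, 0], 7, 6],
  [[-1.5, 4.3, 0], 7, 6],
  [[-1.5, 4.3, 0], 7, 6],
  [[-1.5, 4.3, 0], 7, 6],
  [[-1.5, 4.3, 0], 7, 6],
  [[-1.5, 4.3, 0], 7, 6],
  [[-1.5, 4.3, 0], 7, 6],
  [[-1.5, 4.0, 0], 7, 6],
  [[0, 0, 0], 0, 6],
  [[0, 0, 0], 0, 6],
])

```text
time_s: 17.75
tool_pos: [0.3881, 0.2566, 0.2123]
tool_rot: [-0.179, -2.135, 2.135]
contact_force: [1.1, -0.4, -0.4]
gripper_width: 0.702
```

```bash
python3 - <<'E'
from h import *
s=st();R=cv2.Rodrigues(s['tool_rot'])[0];print(R.round(3))
snap('wrist','w16.png');snap('top','t16.png')
print(s['tool_pos']+R[:,0]*.037,s['tool_pos']-R[:,0]*.037, onz(cam('top'),223,275,.02))
E
```

```text
17.75 [0.3881 0.2566 0.2123] [-0.179 -2.135  2.135] [ 1.1 -0.4 -0.4] 0.702 [ 0.585  0.181 -0.121  1.268 -0.    -0.819]
[[-0.986  0.001 -0.166]
 [ 0.166 -0.    -0.986]
 [-0.001 -1.    -0.   ]]
[0.35158908 0.26274865 0.21228019] [0.42455995 0.25045028 0.21233207] [0.32953052 0.19637164 0.02      ]
```

View pics/w16.png

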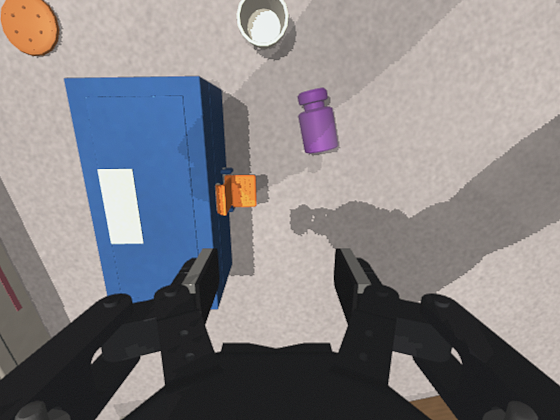

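View pics/t16.png

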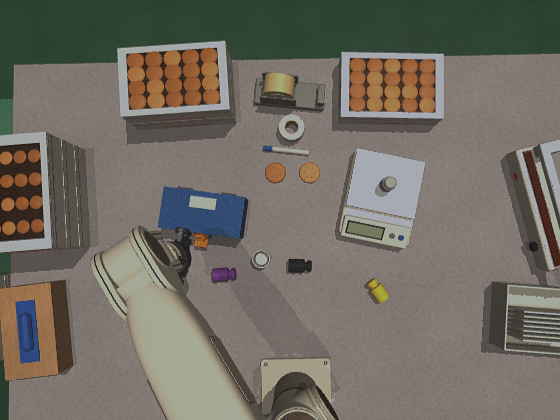

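```bash
python3 - <<'E'
from h import *
c=cam('wrist')
a=cv2.imread('pics/w16.png')
cv2.imwrite('pics/c16.png',cv2.resize(a[150:240,180:300],(800,600),interpolation=cv2.INTER_CUBIC))
for p in ((231,176),(255,175),(256,205),(232,207)): print(onz(c,*p,.044).round(4))
print(c[1].T@-c[2])
E
```

```text
[0.4338 0.2331 0.044 ]
[0.4082 0.2364 0.044 ]
[0.4134 0.2694 0.044 ]
[0.44   0.2672 0.044 ]
[0.37642828 0.18613416 0.35440936]
```

View pics/c16.png

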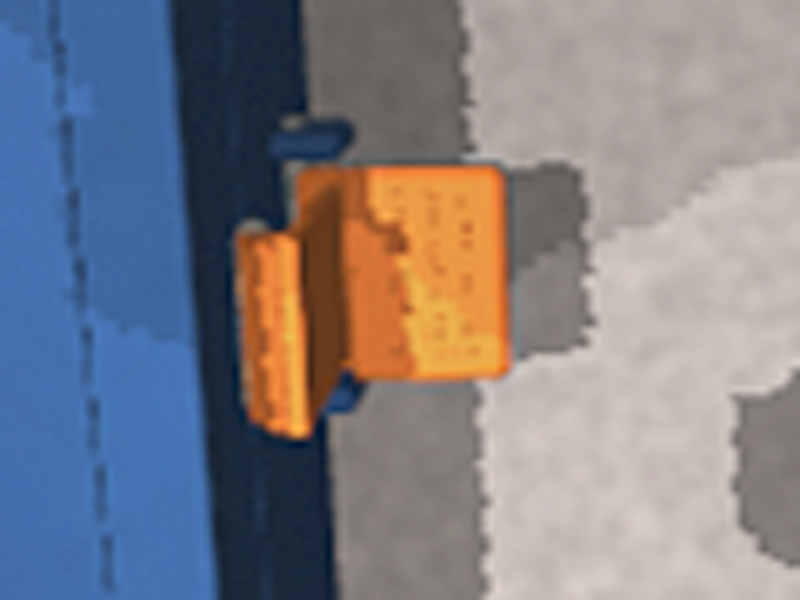

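Request:
drive_tool([
  [[-0.4, 0, -4], 0, 6],
  [[0, 0, -4], 0, 6],
  [[0, 0, -4], 0, 6],
  [[0, 0, -2.5], 0, 6],
  [[0, 0, -1.2], 0, 6],
  [[0, 0, 0], 0, 6],
  [[0, 0, 0], 0, 6],
])

```text
time_s: 18.73
tool_pos: [0.3851, 0.2571, 0.0559]
tool_rot: [-0.181, -2.136, 2.133]
contact_force: [-0.4, 0.1, -0.3]
gripper_width: 0.703
```

```bash
python3 - <<'E'
from h import *
s=st();snap('wrist','w17.png')
E
```

```text
18.725 [0.3851 0.2571 0.0559] [-0.181 -2.136  2.133] [-0.4  0.1 -0.3] 0.703 [ 0.589  0.327 -0.376  0.865  0.    -0.815]
```

View pics/w17.png

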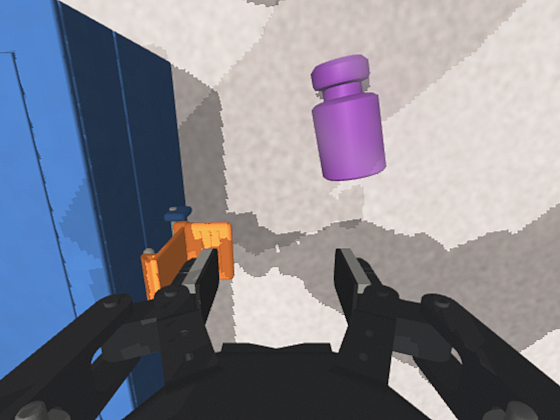

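Request:
drive_tool([
  [[-0.3, 0, -0.4], 0, 6],
  [[0, 0, -0.3], 0, 6],
  [[0, 0, -0.2], 0, 6],
  [[0, 0, 0], 0, 6],
])

```text
time_s: 19.27
tool_pos: [0.3808, 0.2567, 0.0456]
tool_rot: [-0.178, -2.134, 2.135]
contact_force: [0.5, -0.5, -0.1]
gripper_width: 0.704
```

Request:
drive_tool([
  [[0, 0, -0.3], 0, 6],
  [[0, 0, -0.2], 0, 6],
  [[0, 0, 0], 0, 6],
])

```text
time_s: 19.65
tool_pos: [0.3808, 0.2566, 0.0406]
tool_rot: [-0.178, -2.134, 2.135]
contact_force: [-0.1, 0.2, -0.1]
gripper_width: 0.702
```

Request:
drive_tool([
  [[0, 0, -0.2], 0, 6],
  [[0, 0, -0.2], 0, 6],
  [[0, 0, 0], 0, 6],
])

```text
time_s: 20.02
tool_pos: [0.3808, 0.2568, 0.0367]
tool_rot: [-0.178, -2.134, 2.134]
contact_force: [-0.8, 0.2, 0.8]
gripper_width: 0.704
```

Request:
drive_tool([
  [[0, 0, -0.2], 0, 6],
  [[0, 0, -0.2], 0, 6],
  [[0, 0, 0], 0, 6],
])

```text
time_s: 20.4
tool_pos: [0.3804, 0.2569, 0.0334]
tool_rot: [-0.177, -2.135, 2.134]
contact_force: [-5.3, -0.3, 8.4]
gripper_width: 0.7
```

```bash
python3 - <<'E'
from h import *
s=st();snap('wrist','w18.png')
E
```

```text
20.4 [0.3804 0.2569 0.0334] [-0.177 -2.135  2.134] [-5.3 -0.3  8.4] 0.7 [ 0.593  0.354 -0.41   0.807  0.001 -0.811]
```

View pics/w18.png

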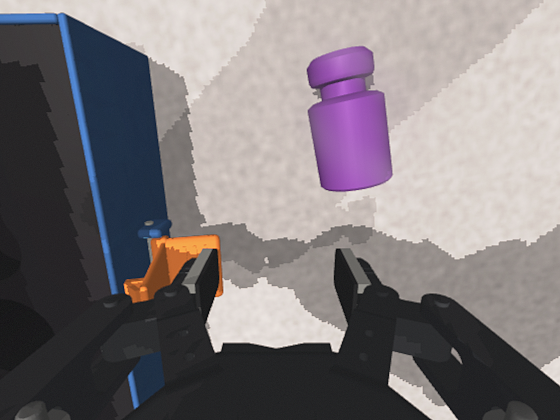

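The lid has popped: the open case interior shows at the left edge of the picture. I'll back off and return to the weight.

Request:
drive_tool([
  [[-0.2, 0, 0.5], 0, 6],
  [[-0.3, 0, 2], 0, 6],
  [[-0.5, 0, 4], 0, 6],
  [[0, 0, 5], 0, 6],
  [[0, 0, 6], 0, 6],
  [[1.5, -4.3, 0], -7, 6],
  [[1.5, -4.3, 0], -7, 6],
  [[1.5, -4.3, 0], -7, 6],
  [[1.5, -4.3, 0], -7, 6],
  [[1.5, -4.3, 0], -7, 6],
  [[1.5, -4.3, 0], -7, 6],
  [[1.5, -4.3, 0], -7, 6],
  [[1.5, -4.3, 0], -7, 6],
  [[1.6, -4.3, 0], -7, 6],
  [[1.6, -4.3, 0], -7, 6],
  [[1.6, -4.3, 0], -7, 6],
  [[1.6, -4.0, 0], -7, 6],
  [[0, 0, 0], 0, 6],
  [[0, 0, 0], 0, 6],
])

```text
time_s: 22.82
tool_pos: [0.5545, -0.2561, 0.2071]
tool_rot: [-1.236, -1.163, 1.164]
contact_force: [-0.5, -0.9, -0.6]
gripper_width: 0.7
```

```bash
python3 - <<'E'
from h import *
s=st();snap('wrist','w19.png');a=snap('top','t19.png')[:,:,::-1];snap('scene','s19.png')
cv2.imwrite('pics/c19.png',cv2.resize(a[140:260,150:310],(800,600),interpolation=cv2.INTER_CUBIC))
E
```

```text
22.825 [ 0.5545 -0.2561  0.2071] [-1.236 -1.163  1.164] [-0.5 -0.9 -0.6] 0.7 [-0.433  0.475  0.282  1.379  0.    -0.371]
```

View pics/w19.png

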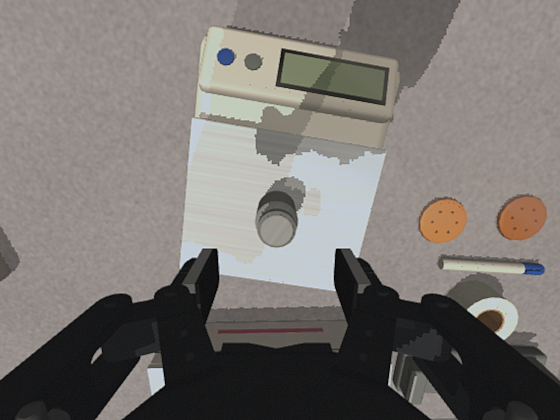

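View pics/c19.png

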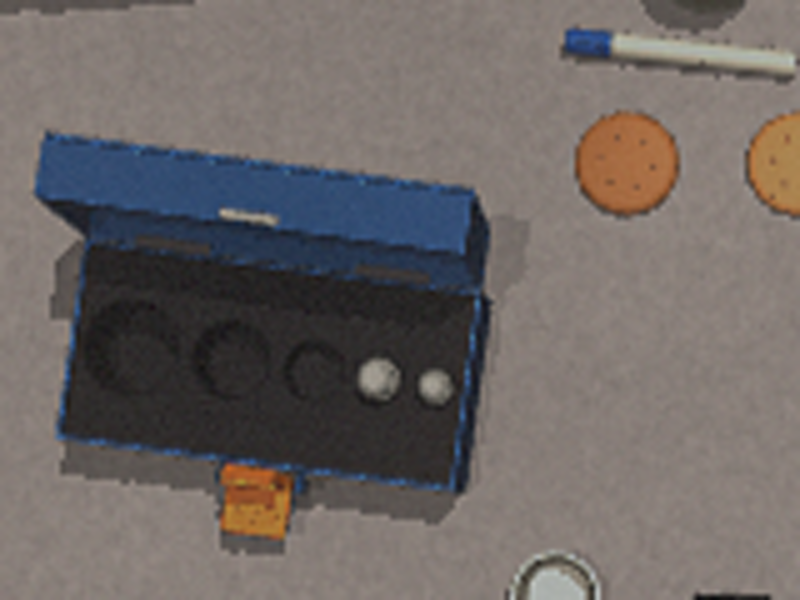

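View pics/s19.png

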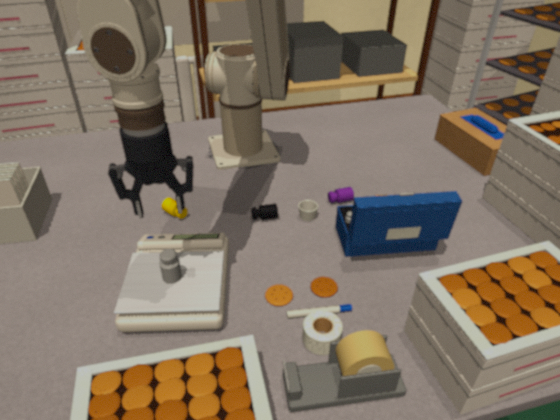

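The lid is fully open and the 500 g hole is at crop (231,358), second from the left. The weight still stands on the pan. I'll measure both.

```bash
python3 - <<'E'
from h import *
c=cam('top')
print('h500 direct',onz(c,150+231/5,140+358/5,.064))
L=[onz(c,150+a/5,140+b/5,.066) for a,b in [(84,242),(484,293),(459,491),(59,436)]]
print(np.mean(L,0),[np.linalg.norm(L[i]-L[i-1]).round(4) for i in range(4)])
for n,p in (('1000',(133,347)),('200',(315,371))): print(n,onz(c,150+p[0]/5,140+p[1]/5,.064))
yv=(L[0]+L[3]-L[1]-L[2])[:2];yv/=np.linalg.norm(yv);print('yaw',np.degrees(np.arctan2(-yv[0],yv[1])),np.mean(L,0)[:2]+.021*yv)
c=cam('wrist');print(onz(c,277.5,230,.128), onz(c,277,248,.128)-[.0155,0,0])
E
```

```text
h500 direct [0.50494302 0.26096224 0.064     ]
[0.50042525 0.23871471 0.066     ] [np.float64(0.1061), np.float64(0.2194), np.float64(0.1082), np.float64(0.2186)]
1000 [0.51203885 0.31411652 0.064     ]
200 [0.4969216  0.21544245 0.064     ]
yaw -8.744374350439099 [0.50361781 0.25947062]
[ 0.56827726 -0.25461471  0.128     ] [ 0.56857222 -0.25595938  0.128     ]
```

Request:
drive_tool([
  [[1.35, 0, -2], 0, 6],
  [[0, 0, -3], 0, 6],
  [[0, 0, -2.5], 0, 6],
  [[0, 0, -1.5], 0, 6],
  [[0, 0, -0.5], 0, 6],
  [[0, 0, 0], 0, 5],
  [[0, 0, 0], 0, 3.5],
  [[0, 0, 0], 0, 2.6],
  [[0, 0, 0], 0, 2.6],
  [[0, 0, 0], 0, 2.6],
])

```text
time_s: 24.22
tool_pos: [0.5694, -0.2569, 0.1144]
tool_rot: [-1.241, -1.165, 1.163]
contact_force: [-1.0, -0.9, 6.0]
gripper_width: 0.345
```

```bash
python3 - <<'E'
from h import *
s=st()
a=snap('wrist','w20.png')[:,:,::-1]
cv2.imwrite('pics/c20.png',cv2.resize(a[165:315,176:376],(800,600),interpolation=cv2.INTER_CUBIC))
E
```

```text
24.225 [ 0.5694 -0.2569  0.1144] [-1.241 -1.165  1.163] [-1.  -0.9  6. ] 0.345 [-0.424  0.551  0.161  1.177 -0.    -0.361]
```

View pics/c20.png

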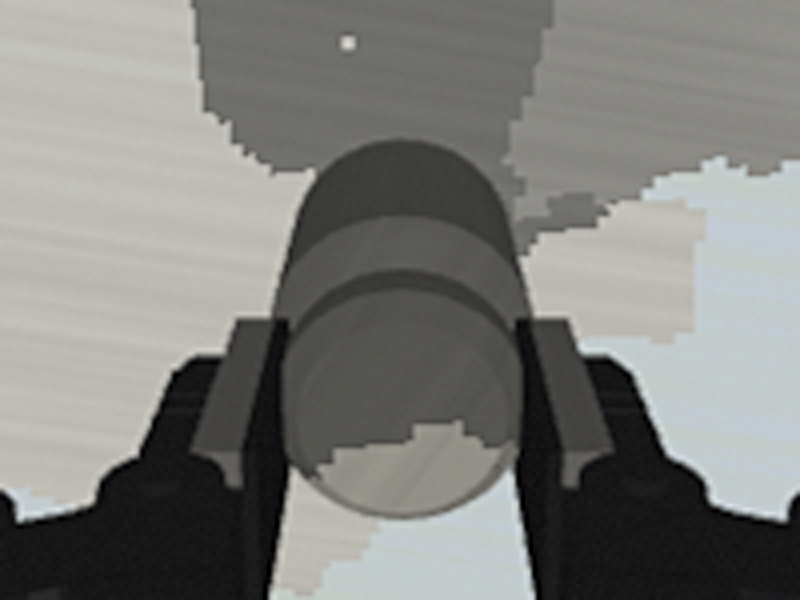

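Request:
drive_tool([
  [[0, 0, 0.5], 0, 2.6],
  [[0, 0, 2], 0, 2.6],
  [[0, 0, 4], 0, 2.6],
  [[-2, 2, 3], 0, 2.6],
  [[-2, 4.3, 0], -0.5, 2.6],
  [[-1.5, 4.3, 0], -0.5, 2.6],
  [[-1, 4.3, 0], -0.5, 2.6],
  [[0, 4.3, 0], -0.5, 2.6],
  [[0, 4.3, 0], -0.5, 2.6],
  [[0, 4.3, 0], -0.5, 2.6],
  [[0, 4.3, 0], -0.5, 2.6],
  [[0, 4.3, 0], -0.5, 2.6],
  [[0, 4.3, 0], -0.5, 2.6],
  [[0, 4.3, 0], -0.5, 2.6],
  [[0, 3.8, 0], -0.3, 2.6],
  [[0, 2.0, 0], 0, 2.6],
  [[0, 0, 0], 0, 2.6],
  [[0, 0, 0], 0, 2.6],
])

```text
time_s: 26.52
tool_pos: [0.5031, 0.2506, 0.2072]
tool_rot: [-1.279, -1.092, 1.096]
contact_force: [0.3, -0.8, -5.1]
gripper_width: 0.342
```

```bash
python3 - <<'E'
from h import *
s=st();R=cv2.Rodrigues(s['tool_rot'])[0];print(R.round(3));c=cam('wrist')
a=snap('wrist','w21.png')[:,:,::-1]
print(proj(c,[.504,.26,.064]))
E
```

```text
26.525 [0.5031 0.2506 0.2072] [-1.279 -1.092  1.096] [ 0.3 -0.8 -5.1] 0.342 [ 4.630e-01  3.760e-01  1.310e-01  1.327e+00 -1.000e-03  6.180e-01]
[[ 0.155 -0.001 -0.988]
 [ 0.988 -0.002  0.155]
 [-0.002 -1.     0.001]]
(np.float64(285.4882337372443), np.float64(194.64498142139175))
```

View pics/w21.png

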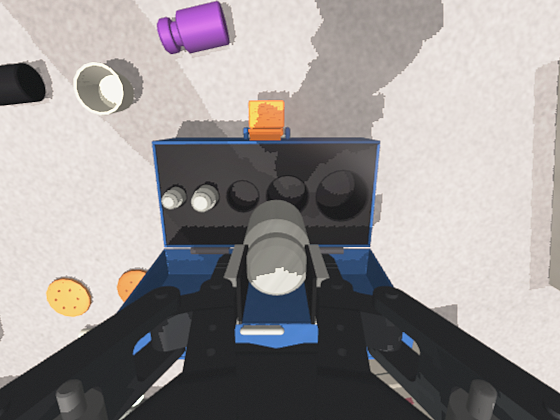

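```bash
python3 - <<'E'
import cv2,numpy as np
a=cv2.imread('pics/w21.png')
b=cv2.convertScaleAbs(a,alpha=2.2,beta=0)
cv2.imwrite('pics/c21.png',cv2.resize(b[130:250,220:380],(800,600),interpolation=cv2.INTER_CUBIC))
E
```

```text
(no output)
```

View pics/c21.png

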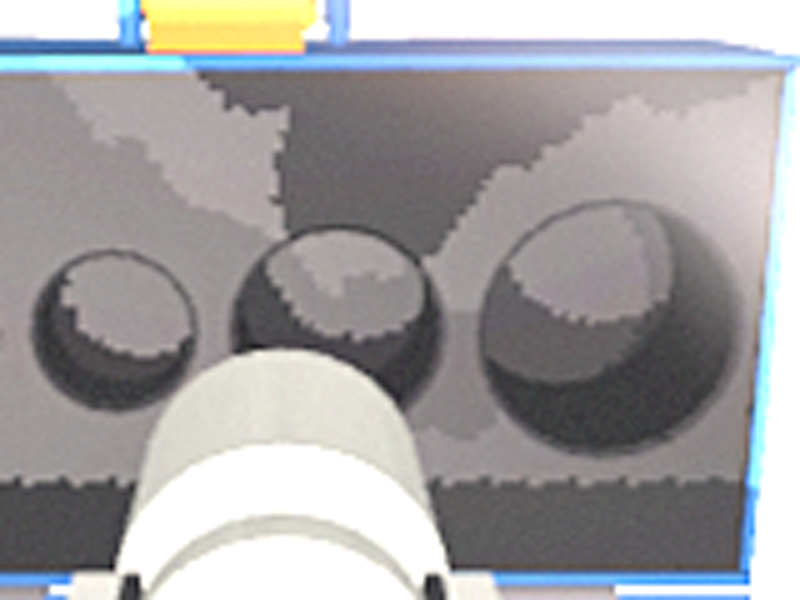

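```bash
python3 - <<'E'
from h import *
c=cam('wrist')
for p in ((115,330),(336.5,328),(610,327)): print(onz(c,220+p[0]/5,130+p[1]/5,.064))
E
```

```text
[0.499086   0.21742171 0.064     ]
[0.50557614 0.26154327 0.064     ]
[0.51388193 0.31591589 0.064     ]
```

```bash
python3 - <<'E'
from h import *
s=robot.get_state();m,R,t=cam('wrist')
Rt=cv2.Rodrigues(np.array(s['tool_rot']))[0];pt=np.array(s['tool_pos'])
# cam->tool
Rct=R@Rt; tct=R@pt+t
R2=cv2.Rodrigues(np.array([-1.241,-1.165,1.163]))[0];p2=np.array([.5694,-.2569,.1144])
Rn=Rct@R2.T;tn=tct-Rn@p2;c2=(m,Rn,tn)
fr=onz(c2,276.5,200,.064);ff=fr+[.019,0,0]
bf=onz(c2,276.5,165+216/4,.108);kf=onz(c2,276.5,165+288/4,.128)
print('foot front->centre',ff,'barrel',bf+[.019,0,0],'knob top back',onz(c2,277,165+518/4,.1275)-[.0155,0,0])
kl=onz(c2,176+283/4,165+370/4,.122);kr=onz(c2,176+522/4,165+370/4,.122);print(kl,kr,(kl+kr)/2)
print('offset rel tool',R2.T@(ff-p2))
E
```

```text
foot front->centre [ 0.56896828 -0.25524005  0.064     ] barrel [ 0.56761999 -0.25515581  0.108     ] knob top back [ 0.56662286 -0.25696055  0.1275    ]
[ 0.56342959 -0.27112618  0.122     ] [ 0.56527089 -0.24099585  0.122     ] [ 0.56435024 -0.25606101  0.122     ]
offset rel tool [0.00169171 0.05039613 0.00068583]
```

Request:
drive_tool([
  [[0.2, 0.9, -1], 0, 2.6],
  [[0, 0, -3], 0, 2.6],
  [[0, 0, -3], 0, 2.6],
  [[0, 0, -1.2], 0, 2.6],
  [[0, 0, 0], 0, 2.6],
  [[0, 0, 0], 0, 2.6],
])

```text
time_s: 27.32
tool_pos: [0.5065, 0.2611, 0.1271]
tool_rot: [-1.279, -1.097, 1.092]
contact_force: [0.1, 0.2, -4.5]
gripper_width: 0.343
```

```bash
python3 - <<'E'
from h import *
s=st();c=cam('wrist')
a=snap('wrist','w22.png')[:,:,::-1]
b=cv2.convertScaleAbs(a,alpha=2,beta=0)
cv2.imwrite('pics/c22.png',cv2.resize(b[165:315,176:376],(800,600),interpolation=cv2.INTER_CUBIC))
E
```

```text
27.325 [0.5065 0.2611 0.1271] [-1.279 -1.097  1.092] [ 0.1  0.2 -4.5] 0.343 [0.476 0.439 0.01  1.14  0.    0.631]
```

View pics/c22.png

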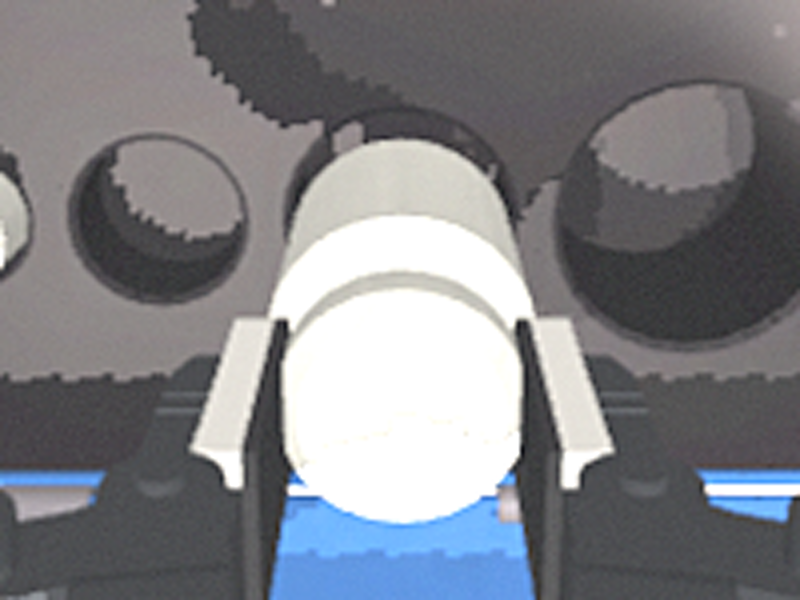

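```bash
python3 - <<'E'
from h import *
c=cam('wrist')
xv=np.array([.988,-.152,0])
h=onz(c,176+401/4,191.75,.064)+.0205*xv
f=onz(c,176+404/4,199.75,.0767)+.019*xv
print(h,f,h-f)
hl=onz(c,176+70/4,165+218/4,.064);hr=onz(c,176+247/4,165+218/4,.064);print('200',hl,hr,np.linalg.norm(hl-hr))
t=onz(c,176+160/4,165+132/4,.064);b=onz(c,176+160/4,165+305/4,.064);print(t,b,np.linalg.norm(t-b),(t+b)/2)
t=onz(c,176+690/4,165+80/4,.064);b=onz(c,176+690/4,165+350/4,.064);print('1000',t,b,np.linalg.norm(t-b),(t+b)/2)
E
```

```text
[0.50502488 0.26200888 0.064     ] [0.50614573 0.26232157 0.0767    ] [-0.00112085 -0.00031269 -0.0127    ]
200 [0.49617816 0.20127248 0.064     ] [0.50124391 0.23367269 0.064     ] 0.03279383256670202
[0.48262671 0.22122571 0.064     ] [0.51580475 0.21406537 0.064     ] 0.03394190906724566 [0.49921573 0.21764554 0.064     ]
1000 [0.4878525  0.31704375 0.064     ] [0.54065973 0.31256467 0.064     ] 0.05299684117241462 [0.51425611 0.31480421 0.064     ]
```

The foot and hole agree to within about 1 mm, so I start inserting while watching the force.

Request:
drive_tool([
  [[-0.05, 0, -0.6], 0, 2.6],
  [[0, 0, -0.5], 0, 2.6],
  [[0, 0, -0.3], 0, 2.6],
  [[0, 0, -0.3], 0, 2.6],
  [[0, 0, 0], 0, 2.6],
])

```text
time_s: 28.0
tool_pos: [0.5068, 0.2607, 0.111]
tool_rot: [-1.281, -1.098, 1.091]
contact_force: [0.2, -2.1, 6.2]
gripper_width: 0.341
```

```bash
python3 - <<'E'
from h import *
s=st();c=cam('wrist')
a=snap('wrist','w23.png')[:,:,::-1]
b=cv2.convertScaleAbs(a,alpha=2,beta=0)
cv2.imwrite('pics/c23.png',cv2.resize(b[165:315,176:376],(800,600),interpolation=cv2.INTER_CUBIC))
E
```

```text
28.0 [0.5068 0.2607 0.111 ] [-1.281 -1.098  1.091] [ 0.2 -2.1  6.2] 0.341 [ 0.476  0.451 -0.015  1.1   -0.002  0.631]
```

View pics/c23.png

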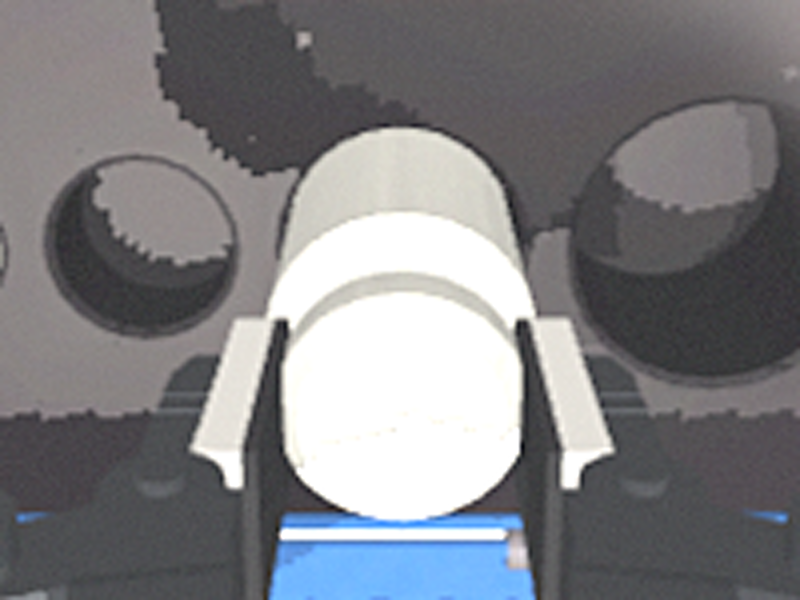

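The foot caught the front rim: it now hides the front edge of the hole, and it tilted slightly forward in the jaws. I'll lift a little, shift back and try again.

Request:
drive_tool([
  [[0, 0, 0.5], 0, 2.6],
  [[0.1, 0, 0.4], 0, 2.6],
  [[0, 0, 0], 0, 2.6],
])

```text
time_s: 28.42
tool_pos: [0.5061, 0.2609, 0.1177]
tool_rot: [-1.278, -1.095, 1.095]
contact_force: [0.4, -0.2, -4.2]
gripper_width: 0.342
```

```bash
python3 - <<'E'
from h import *
s=st();c=cam('wrist')
a=snap('wrist','w24.png')[:,:,::-1]
b=cv2.convertScaleAbs(a,alpha=2,beta=0)
cv2.imwrite('pics/c24.png',cv2.resize(b[165:315,176:376],(800,600),interpolation=cv2.INTER_CUBIC))
E
```

```text
28.425 [0.5061 0.2609 0.1177] [-1.278 -1.095  1.095] [ 0.4 -0.2 -4.2] 0.342 [ 0.476  0.447 -0.002  1.121  0.     0.63 ]
```

View pics/c24.png

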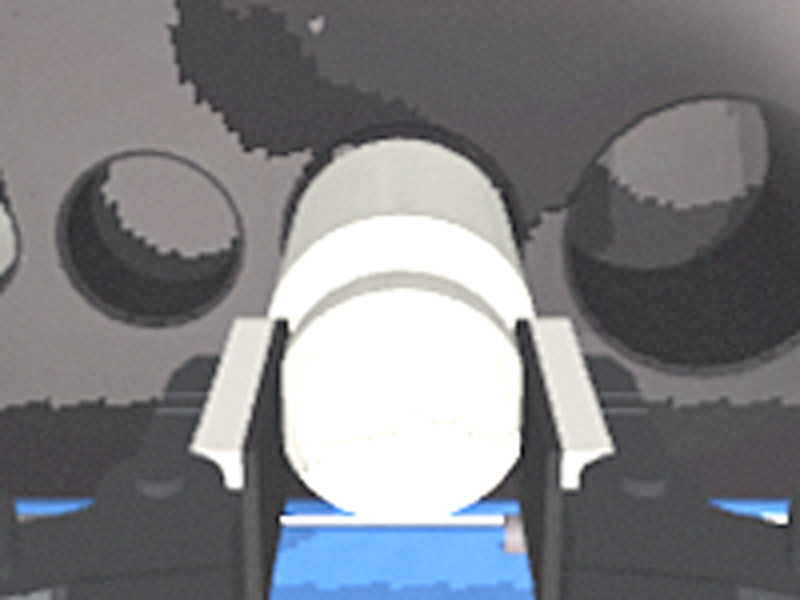

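```bash
python3 - <<'E'
from h import *
c=cam('wrist')
xv=np.array([.988,-.152,0]);yv=np.array([.152,.988,0])
h=onz(c,276.3,165+123/4,.064); f=onz(c,276.3,165+139/4,.0675)
print('gap x',(f-h)@xv)
hl=onz(c,176+282/4,165+225/4,.064);hr=onz(c,176+523/4,165+225/4,.064)
print(np.linalg.norm(hl-hr),(hl+hr)/2)
for i in (1,):
  l=onz(c,176+285/4,165+225/4,.0675);r=onz(c,176+518/4,165+225/4,.0675);print(np.linalg.norm(l-r),(l+r)/2)
E
```

```text
gap x 0.0019227343569255173
0.042619976579269955 [0.50272989 0.2618986  0.064     ]
0.04046869332299733 [0.5015058  0.26190762 0.0675    ]
```

Looking again, the front rim itself was hiding the foot, so the weight was probably already entering with light wall contact. I'll shift 1 mm back and go down again in steps.

Request:
drive_tool([
  [[0.1, 0, -0.3], 0, 2.6],
  [[0, 0, -0.3], 0, 2.6],
  [[0, 0, -0.2], 0, 2.6],
  [[0, 0, 0], 0, 2.6],
])

```text
time_s: 28.98
tool_pos: [0.5067, 0.2606, 0.1094]
tool_rot: [-1.278, -1.094, 1.095]
contact_force: [-0.1, -0.0, -4.9]
gripper_width: 0.347
```

```bash
python3 - <<'E'
from h import *
s=st();c=cam('wrist')
a=snap('wrist','w25.png')[:,:,::-1]
b=cv2.convertScaleAbs(a,alpha=2,beta=0)
cv2.imwrite('pics/c25.png',cv2.resize(b[165:315,176:376],(800,600),interpolation=cv2.INTER_CUBIC))
E
```

```text
28.975 [0.5067 0.2606 0.1094] [-1.278 -1.094  1.095] [-0.1 -0.  -4.9] 0.347 [ 0.475  0.456 -0.012  1.104  0.     0.63 ]
```

View pics/c25.png

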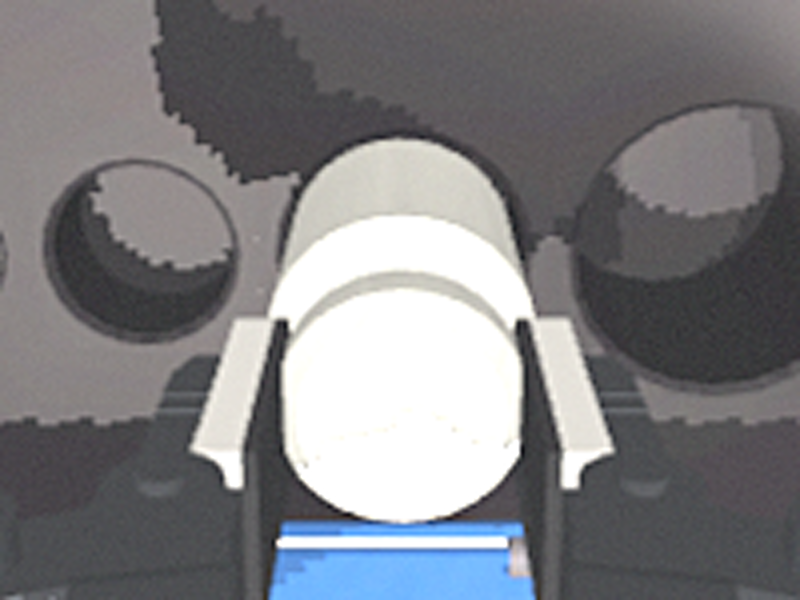

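It is in the hole with no contact (−4.9 N is just its own weight). Continuing down.

Request:
drive_tool([
  [[0, 0, -0.6], 0, 2.6],
  [[0, 0, -0.6], 0, 2.6],
  [[0, 0, -0.6], 0, 2.6],
  [[0, 0, -0.6], 0, 2.6],
  [[0, 0, -0.3], 0, 2.6],
  [[0, 0, 0], 0, 2.6],
])

```text
time_s: 29.78
tool_pos: [0.5068, 0.2606, 0.0824]
tool_rot: [-1.278, -1.094, 1.095]
contact_force: [0.2, 1.1, -4.8]
gripper_width: 0.343
```

Request:
drive_tool([
  [[0, 0, -0.2], 0, 2.6],
  [[0, 0, -0.1], 0, 2.6],
  [[0, 0, -0.1], 0, 2.6],
  [[0, 0, 0], 0, 2.6],
])

```text
time_s: 30.28
tool_pos: [0.5069, 0.2607, 0.0788]
tool_rot: [-1.278, -1.094, 1.095]
contact_force: [0.2, 0.4, -5.5]
gripper_width: 0.346
```

Request:
drive_tool([
  [[0, 0, -0.1], 0, 2.6],
  [[0, 0, -0.1], 0, 2.6],
  [[0, 0, 0], 0, 2.6],
])

```text
time_s: 30.65
tool_pos: [0.5074, 0.2607, 0.0784]
tool_rot: [-1.279, -1.096, 1.093]
contact_force: [-2.4, -1.8, 5.0]
gripper_width: 0.34
```

It bottomed at TCP z 0.0784, exactly where predicted. Releasing and going straight up.

Request:
drive_tool([
  [[0, 0, 0.1], 0, 2.9],
  [[0, 0, 0], 0, 3.2],
  [[0, 0, 0], 0, 3.6],
  [[0, 0, 0], 0, 4.5],
  [[0, 0, 0], 0, 5],
  [[0, 0, 0], 0, 5],
  [[0, 0, 1], 0, 5],
  [[0, 0, 3], 0, 5],
  [[0, 0, 5], 0, 5],
  [[0, 0, 5], 0, 5],
  [[0, 0, 0], 0, 5],
])

```text
time_s: 32.02
tool_pos: [0.5098, 0.2622, 0.2239]
tool_rot: [-1.281, -1.104, 1.086]
contact_force: [0.9, 0.7, -1.1]
gripper_width: 0.582
```

```bash
python3 - <<'E'
from h import *
s=st();c=cam('wrist')
a=snap('wrist','w26.png')[:,:,::-1]
b=cv2.convertScaleAbs(a,alpha=1.7,beta=0)
cv2.imwrite('pics/c26.png',cv2.resize(b[120:270,180:380],(800,600),interpolation=cv2.INTER_CUBIC))
for r in (-.016,.016): print([ (p-o)*4 for p,o in zip(proj(c,[.5055+r,.2605,.092]),(180,120))])
E
```

```text
32.025 [0.5098 0.2622 0.2239] [-1.281 -1.104  1.086] [ 0.9  0.7 -1.1] 0.582 [0.475 0.381 0.181 1.36  0.    0.63 ]
[np.float64(359.56558158592156), np.float64(225.77158846290524)]
[np.float64(380.4735660588947), np.float64(353.37764136652925)]
```

View pics/c26.png

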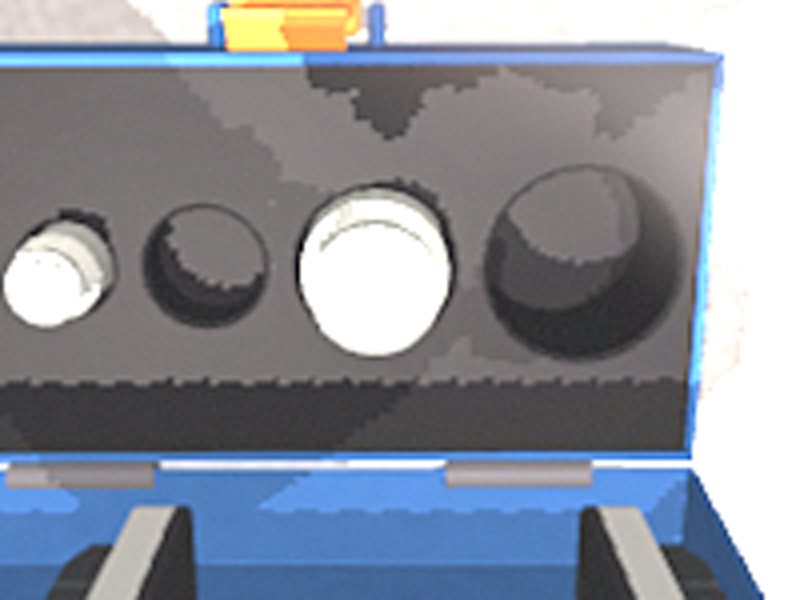

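The weight is fully seated: its knob spans v 222–355 in the crop, against 226–353 predicted for a knob top at 92 mm. Next the lid: I'll work out a path behind it and check the clearance to the crate behind.

```bash
python3 - <<'E'
from h import *
c=cam('top')
for z in (0,.1,.2): print(z,onz(c,175,123,z),onz(c,232,110,z))
H=np.array([.5552,.2306]);f=-np.array([.988,-.152])
for th in (1.65,1.5,1.3,1.15,1.0,.85,.7,.55,.4,.3,.2,.1,0):
    a=90*np.cos(th)-34*np.sin(th)-11; z=66+90*np.sin(th)+34*np.cos(th)
    print(th,(H+f*a/1000).round(4),round(z/1000,4))
a=cv2.imread('pics/t19.png')
E
```

```text
0 [ 7.65769702e-01  3.31895625e-01 -2.22044605e-16] [0.80035631 0.16743912 0.        ]
0.1 [0.74101402 0.30865448 0.1       ] [0.77313733 0.15591073 0.1       ]
0.2 [0.71625833 0.28541334 0.2       ] [0.74591835 0.14438235 0.2       ]
1.65 [0.6066 0.2227] 0.153
1.5 [0.5933 0.2247] 0.1582
1.3 [0.5746 0.2276] 0.1618
1.15 [0.5604 0.2298] 0.162
1.0 [0.5463 0.232 ] 0.1601
0.85 [0.5326 0.2341] 0.1561
0.7 [0.5197 0.2361] 0.15
0.55 [0.5078 0.2379] 0.142
0.4 [0.4972 0.2395] 0.1324
0.3 [0.491  0.2405] 0.1251
0.2 [0.4856 0.2413] 0.1172
0.1 [0.4809 0.242 ] 0.1088
0 [0.4771 0.2426] 0.1
```

Request:
drive_tool([
  [[0, 0, 3], 0, 3],
  [[0, 0, 0], 0, 1],
  [[4, -1.4, 0], 0, 0],
  [[4, -1.4, 0], 0, 0],
  [[4, -1.4, 0], 0, 0],
  [[0, 0, 0], 0, 0],
  [[0, 0, 0], 0, 0],
])

```text
time_s: 32.95
tool_pos: [0.6261, 0.2185, 0.2458]
tool_rot: [-1.277, -1.091, 1.097]
contact_force: [0.5, -1.2, 0.4]
gripper_width: 0.0
```

```bash
python3 - <<'E'
from h import *
s=st();snap('wrist','w27.png');R=cv2.Rodrigues(s['tool_rot'])[0];print(R.round(3))
E
```

```text
32.95 [0.6261 0.2185 0.2458] [-1.277 -1.091  1.097] [ 0.5 -1.2  0.4] 0.0 [0.336 0.587 0.564 1.552 0.    0.49 ]
[[ 0.154 -0.004 -0.988]
 [ 0.988 -0.001  0.154]
 [-0.001 -1.     0.003]]
```

View pics/w27.png

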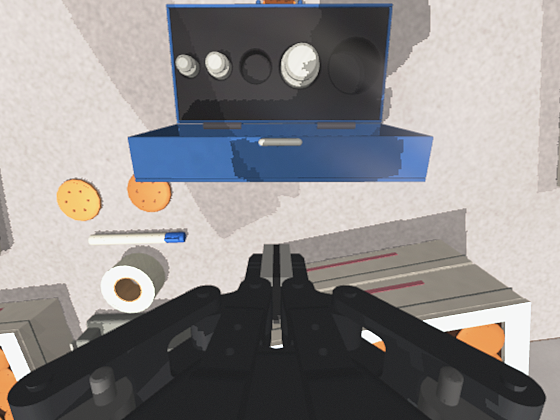

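Request:
drive_tool([
  [[0, 0, -3], 0, 0],
  [[0, 0, -4], 0, 0],
  [[0, 0, -2.5], 0, 0],
  [[0, 0, 0], 0, 0],
  [[-1, 0.2, 0.2], 0, 0],
  [[-1, 0.2, 0], 0, 0],
  [[-0.7, 0.1, 0.3], 0, 0],
  [[-0.7, 0.1, 0.2], 0, 0],
  [[-0.9, 0.15, 0.2], 0, 0],
  [[-0.9, 0.15, 0.2], 0, 0],
  [[0, 0, 0], 0, 0],
])

```text
time_s: 34.38
tool_pos: [0.5741, 0.2279, 0.1641]
tool_rot: [-1.278, -1.095, 1.095]
contact_force: [1.8, -0.2, 2.1]
gripper_width: 0.002
```

```bash
python3 - <<'E'
from h import *
s=st();snap('wrist','w28.png')
E
```

```text
34.375 [0.5741 0.2279 0.1641] [-1.278 -1.095  1.095] [ 1.8 -0.2  2.1] 0.002 [0.378 0.508 0.223 1.286 0.    0.532]
```

View pics/w28.png

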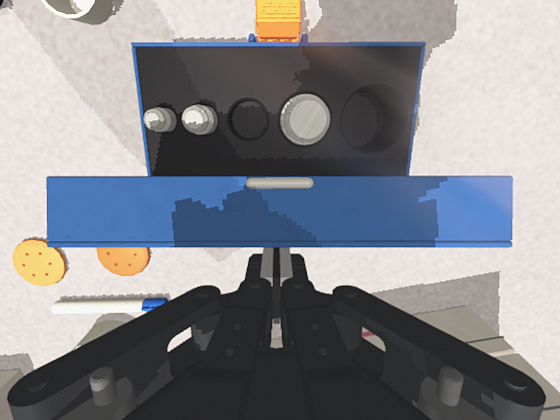

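The finger is on the lid's back face and the lid is swinging. Following the arc.

Request:
drive_tool([
  [[-0.7, 0.1, -0.1], 0, 0],
  [[-0.7, 0.1, -0.1], 0, 0],
  [[-0.7, 0.1, -0.1], 0, 0],
  [[-0.7, 0.1, -0.1], 0, 0],
  [[-0.7, 0.1, -0.2], 0, 0],
  [[-0.7, 0.1, -0.2], 0, 0],
  [[-0.65, 0.1, -0.3], 0, 0],
  [[-0.65, 0.1, -0.3], 0, 0],
  [[0, 0, 0], 0, 0],
])

```text
time_s: 35.55
tool_pos: [0.5191, 0.2358, 0.1492]
tool_rot: [-1.277, -1.094, 1.096]
contact_force: [0.8, 0.1, 2.3]
gripper_width: 0.0
```

```bash
python3 - <<'E'
from h import *
s=st();snap('wrist','w29.png')
E
```

```text
35.55 [0.5191 0.2358 0.1492] [-1.277 -1.094  1.096] [0.8 0.1 2.3] 0.0 [0.426 0.425 0.05  1.197 0.    0.58 ]
```

View pics/w29.png

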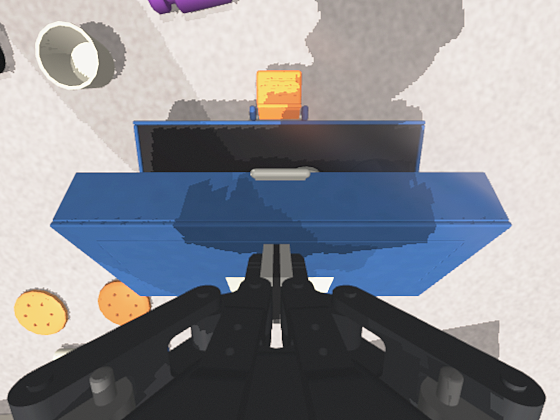

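Request:
drive_tool([
  [[-0.6, 0.1, -0.4], 0, 0],
  [[-0.6, 0.1, -0.4], 0, 0],
  [[-0.5, 0.1, -0.5], 0, 0],
  [[-0.5, 0.1, -0.5], 0, 0],
  [[-0.6, 0.1, -0.7], 0, 0],
  [[-0.5, 0.1, -0.8], 0, 0],
  [[-0.4, 0.1, -0.8], 0, 0],
  [[-0.3, 0, -0.6], 0, 0],
  [[0, 0, 0], 0, 0],
])

```text
time_s: 36.72
tool_pos: [0.4796, 0.2428, 0.1018]
tool_rot: [-1.278, -1.094, 1.095]
contact_force: [0.3, -0.2, -1.0]
gripper_width: 0.002
```

```bash
python3 - <<'E'
from h import *
s=st();snap('wrist','w30.png')
E
```

```text
36.725 [0.4796 0.2428 0.1018] [-1.278 -1.094  1.095] [ 0.3 -0.2 -1. ] 0.002 [ 0.469  0.405 -0.115  1.052  0.     0.623]
```

View pics/w30.png

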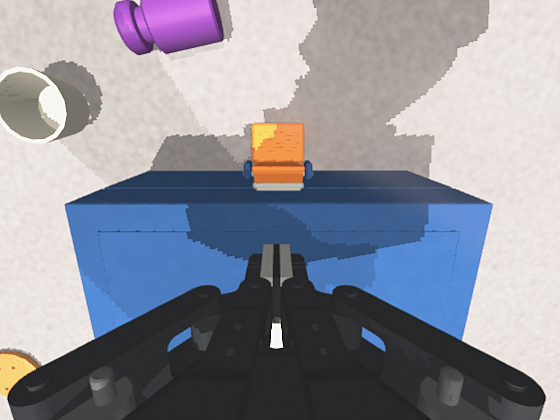

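It looks shut and the spring force is gone. I'll press a little further to make sure it is latched.

Request:
drive_tool([
  [[-0.4, 0.1, 0], 0, 0],
  [[0, 0, -0.2], 0, 0],
  [[0, 0, -0.2], 0, 0],
  [[0, 0, 0], 0, 0],
])

```text
time_s: 37.28
tool_pos: [0.4754, 0.244, 0.1]
tool_rot: [-1.277, -1.095, 1.094]
contact_force: [-5.2, -0.6, 9.5]
gripper_width: -0.0
```

Request:
drive_tool([
  [[0, 0, -0.15], 0, 0],
  [[0, 0, 0], 0, 0],
  [[0, 0, 0.8], 0, 0],
  [[0, 0, 3], 0, 0],
  [[-2, -2, 5], 0, 0],
  [[-3, -5, 5], 0, 0],
  [[-2, -6, 0], 0, 0],
  [[0, -6, 0], 0, 0],
  [[0, -6, 0], 0, 0],
  [[0, 0, 0], 0, 0],
  [[0, 0, 0], 0, 0],
])

```text
time_s: 38.65
tool_pos: [0.4121, 0.0036, 0.226]
tool_rot: [-1.279, -1.094, 1.093]
contact_force: [0.9, 0.2, 0.7]
gripper_width: 0.0
```

```bash
python3 - <<'E'
from h import *
s=st();a=snap('top','t31.png')[:,:,::-1];b=snap('scene','s31.png')[:,:,::-1]
A=cv2.resize(a[110:290,150:390],(400,300),interpolation=cv2.INTER_CUBIC);B=cv2.resize(b[160:340,220:460],(400,300),interpolation=cv2.INTER_CUBIC)
cv2.imwrite('pics/c31.png',cv2.hconcat([A,B]))
E
```

```text
38.65 [0.4121 0.0036 0.226 ] [-1.279 -1.094  1.093] [0.9 0.2 0.7] 0.0 [ 0.009  0.069 -0.215  1.287  0.     0.164]
```

View pics/c31.png

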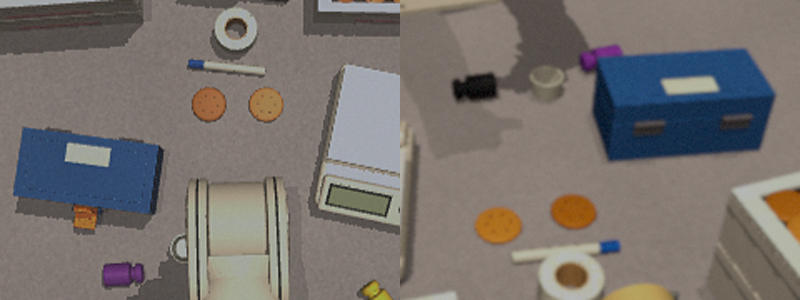

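```bash
python3 - <<'E'
from h import *
a=cv2.imread('pics/top0.png').astype(int);b=cv2.imread('pics/t31.png').astype(int)
for n,r in {'case':(180,250,150,255),'biscuits/marker/roll':(110,185,255,330)}.items():
    d=np.abs(a-b)[r[0]:r[1],r[2]:r[3]].max(2);print(n,d.mean().round(2),(d>40).sum())
s=robot.get_state();print(s['joint_velocities'].round(4))
robot.hand_in()
E
```

```text
case 3.12 0
biscuits/marker/roll 2.91 0
[ 0.0162  0.0009 -0.0013  0.0007 -0.002  -0.0033]
the job is handed in; nothing more can be done
```

The scale check is done and the job is handed in, at about 39 s of the 72 s allowed. No verdict is reported at hand-in.

- **On the scale:** I tipped the steel weight upright by letting it swivel in a loosened grip and stood it on the bench first. Then I set it on the middle of the pan and released it. The pictures showed it upright there.
- **Button and lid:** One finger pressed the thumb button and the lid popped fully open.
- **In the case:** The first insertion caught lightly on the front rim of the 500 g hole, with about 10 N. I lifted, shifted back by about 2 mm in all, and it went down freely. It bottomed at the predicted height (TCP z 0.0784), and the picture after release matched a knob top at 92 mm.
- **Lid shut:** I swung the lid down and pressed it to its shut height with about 10 N or slightly more. It stayed down after the finger left.

**Last checks:**
- In the top view the case and button, and separately the biscuits, marker and label roll, match the first picture with no pixel clearly changed.
- The cup was partly hidden by the arm in that view. It looked in place in the scene view, but I did not measure it.
- I judged the latch only from the lid staying down.
- The arm is clear of everything.

The only disagreement was 1–2 mm between the top and wrist cameras on the hole's position.

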